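Empty the vice, pack the tote, swing its arms in and stack

ROBOT

A 6-joint arm with a two-finger parallel gripper is mounted at the origin on a cart in front of the work surface, level with it; the furniture and walls round the work are solid. World frame = base frame: x ahead of the robot, y to its left, z up, the work surface at z = 0. Lengths are in m, angles in degrees, forces in N, time in s.
With the tool pointing down it reaches from about 0.4 to 0.825 m from the base axis. Payload 7 kg.
Tool frame: the origin (TCP) lies midway between the tips of the shut fingers; the grasp point (between the pads) lies 19 mm behind it; z points along the fingers, y is the direction in which the jaws open and shut (so a half turn about z gives the same grasp; the last joint's range is limited). The gripper opens to 88 mm and grips with 3 to 60 N. Pads are 19 mm wide; open, the fingers measure 130 mm over their backs; the gripper's body (78 mm by 193 mm) begins 47 mm behind the grasp point.
Start: joints at [88.47, 20.546, 0.682, 0, -70.136, -16.507], TCP at [0.209, 0.642, 0.227] pointing down, gripper open.
Joint ranges: [-176.03, 176.03], [-82.01, 121.73], [-58.28, 71.71], [-173.87, 95.51], [-174.79, -0.11], [-173.66, 173.66]. Speed limits (degrees/s): [136.94, 136.94, 172.46, 180, 180, 180].

INTERFACE

Orientations are given as [roll, pitch, yaw] about the fixed x, y, z axes, in that order (R = Rz(yaw) Ry(pitch) Rx(roll)).
In Python, from plant import sensors, viewer, r gives the robot as it stands. The module is installed in compiled form; this text tells all that it offers.
- The arm moves only by the shell command python3 -m handwheel 'ROWS' [OPENING] [FORCE]. ROWS is JSON, one flat list of numbers, 6 for each row, row after row: the shift along the world's x, y, z in cm, then the turn, a rotation vector about the world's x, y, z in rad. In form: [tx, ty, tz, wx, wy, wz, tx, ty, tz, wx, wy, wz, ...]. A call has 1 to 8 rows; each row is the pose to reach, as a shift and turn from the pose measured when the call began; what a row does not reach only later rows make up. A row lasts 1/10 s, in which the tool goes at most 50 mm and 8.59 degrees, less where a joint would pass 70% of its speed; a pose out of reach is approached as far as the arm can. A call with a gripper value outside its range is refused whole. OPENING is the closure in counts, from 0 (fully open) to 255 (shut), set as the call begins (- or left out, the last holds). The fingers move at their own pace and stop on an object; FORCE is the grip in N (left out, the last holds). Time passes only in rows, so rows that repeat a pose let the fingers close. It gives the time, the measured TCP pose, the force and the opening at its end, in the units of the state.
- sensors.get_state(): the state, without advancing time (a new reading comes with each control period).
- viewer.capture(name): name is "scene" or "top" or "wrist"; returns a dict with "img" (384x512x3 uint8, red, green, blue), "camera_matrix" (3x3 intrinsics, pixels), "camera_from_world" (4x4, takes a point from world to camera coordinates); the wrist camera has in their place "mount" (4x4, takes a point from camera to tool coordinates, whose origin is the TCP and whose axes are the flange's). Camera axes: x right, y down, z forward; pixel columns grow to the right and rows downward; lengths in m; the calibration is good to about 2 mm. A picture is of the moment at which its call begins: read the wrist's pose just before it. There is no depth.
- r.close_job(): hands the job in, once; it reports no verdict.
The state is a dict: "time_s": time; "joints": joint angles; "qd": joint speeds; "joint_torque": joint torques, N m; "tcp_pos": TCP position; "eef_rot": TCP orientation; "contact_force": force on the tool from outside, world axes, zero at the start; "moment": the same for the moment, N m; "gripper_width": finger opening in m.
Only numpy, scipy, OpenCV 4.12 (cv2) and the standard library are available. Lean on these libraries where they do the work, as an engineer would, in place of code of your own. Each camera call takes 0.05 s, during which the arm holds its last target.

TASK

The heat sink in the board vice is finished: slide the vice's jaw open by its tab, lift the heat sink out and lay it in one compartment of the empty tote, and put every white connector that lies loose on the bare bench top round the totes in the tote's other compartment. When all is packed, swing both steel arms of that tote in over its mouth, then take the other tote, with the tape and the wick in it, by its middle grip and stack it squarely on the two arms. Leave the marker and the eraser where they are.

Things in the scene. Friction and masses are not known exactly. Their poses are not given: they have to be found in the camera images.
- tote_low: Empty grey plastic tote on the right, 244 x 154 mm at the rim (its x the long way, about along world y), rim 79 mm high; origin at the centre of its underside, z up. Walls 3 mm, leaning outward; inside floor 7 mm up. The rim dips to 44 mm over the middle 68 mm of both ends, for fingers. A round steel bar arm (bail, 8 mm thick) is pivoted at each end. Loose, 0.5 kg.
- tote_low_bay_p (a point): Middle of the inside floor of tote_low's +x compartment: 81 mm in x by 114 mm in y at the floor (x from 16 to 97 mm of tote_low), a little wider above. Rib and grip between the compartments as in tote_top.
- tote_low_bay_m (a point): Middle of the inside floor of tote_low's -x compartment, the same size.
- tote_low_bail_p (a joint): Arm at tote_low's +x end: 0 = out, its bar hanging just outside the end wall; 3.05 = in, its bar lying across the mouth on the long rims, ready to carry a tote. Pivot at x = +93 mm, z = 71 mm of tote_low, axis along its y; the bar runs round it at 36 mm, over the top. It falls by its own weight to either side past upright; nearly no friction.
- tote_low_bail_m (a joint): The same at tote_low's -x end (pivot at x = -93 mm): 0 = out, 3.05 = in.
- tote_low_bail_p_bar (a point): Middle of the free bar (8 mm steel, along tote_low's y, 167 mm long) of the +x arm, with a black sleeve round it (11 mm thick, 64 mm long) that turns on the bar, so that the pinched arm can swing without turning the fingers. Out: at x = 128, z = 62 mm of tote_low; in: x = 59, z = 83 mm. Pinch it from above across the sleeve, over the dip of the rim.
- tote_low_bail_m_bar (a point): Middle of the free bar of the -x arm; out: x = -128, in: x = -59 mm of tote_low.
- tote_top: The other tote, just like tote_low, its x (long way) about along world x; a tape roll lies in one compartment, a wick spool in the other; its own arms lie out and stay so. 0.55 kg with contents. Two flat feet 4 mm deep run across under its ends (x 73 to 94 mm either side). Stacked on tote_low's swung-in arms, its floor rests on their sleeves, feet outside them (8 mm play each way): origin 84.5 mm above tote_low's.
- tote_top_grip (a point): Top middle of tote_top's grip: an upright bar 12 mm thick in tote x, 70 mm long in tote y, standing on the hollow rib (32 mm thick at its foot, 24 mm at its top) that parts the compartments. The grip runs from 47 to 73 mm above tote_top's origin, over the centre of gravity.
- heat_sink: Finned aluminium heat sink: base 96 x 34 x 6 mm, fins along it to 26 mm high, finned part 80 x 34 mm; origin under its centre, x the long way, z up (fins up). 0.11 kg. It lies in the board vice on a work rest, underside 42 mm above the bench, its long side along the slide. The sliding jaw's lip reaches 5 mm over its end: it comes up only with the jaw slid back. Grip it across the fins.
- board_vice_jaw (a joint): Sliding jaw of the board vice: 0 = closed on the heat sink, grows to 0.07 m as it slides away from it along the heat sink's long axis; 2 N friction, stays where it is left. The heat sink then stays lying on the rest. The vice is screwed to the bench.
- jaw_tab (a point): Middle of the top of the thumb tab on the sliding jaw, on the side away from the heat sink: an upright tab 10 mm thick along the slide, 30 mm wide across it, standing 24 mm above the jaw, its top 90 mm above the bench. All the rest of the vice lies below 69 mm.
- connector_1: Ivory board connector, a bar 94 mm long (its x, within 3 degrees), 11 mm wide, 12 mm high; loose, lying flat; origin at the centre of its underside. 12 g. Two to four of them are there at a start.
- connector_2: Ivory board connector, a bar 94 mm long (its x, within 3 degrees), 11 mm wide, 12 mm high; loose, lying flat; origin at the centre of its underside. 12 g. Two to four of them are there at a start.
- connector_3: Ivory board connector, a bar 94 mm long (its x, within 3 degrees), 11 mm wide, 12 mm high; loose, lying flat; origin at the centre of its underside. 12 g. Two to four of them are there at a start.
- connector_4: Ivory board connector, a bar 94 mm long (its x, within 3 degrees), 11 mm wide, 12 mm high; loose, lying flat; origin at the centre of its underside. 12 g. Two to four of them are there at a start.
- tape_roll: Roll of amber tape, 48 mm across, 19 mm high, lying in tote_top; origin under its centre.
- wick: Small spool of wick, 38 mm across, 12 mm high, lying in tote_top's other compartment; origin under its centre.
- felt_marker: Black and red felt marker, 131 x 50 x 12 mm over all, lying to the left of the vice; leave it alone.
- rubber: Blue and white eraser, 42 x 47 x 12 mm, lying behind the totes; leave it alone.
Mind the look-alikes: they are no part of the job. What is meant by the heat_sink is not brown, and is the larger of those in its own colour.

How it is judged:
By the outcome, as a careful person would: the job done as asked, in the order asked, and still so for the second after the job is handed in, with the robot touching nothing.
Of connector_1, connector_2, connector_3, connector_4 only 2 to 4 are there at a start; the rules pass over those that are not, and their reading is None.
At some moment in a run one of connector_1, connector_2, connector_3, connector_4 may be knocked a few centimetres aside while the robot is not near it.
Once in a run the grip may slacken for a moment while it holds something.
It also fails if it takes over 210 s, if anything falls off the work surface, if the arm or the gripper's body presses on something with over 40 N, if the wrist force passes 120 N, or if a joint passes its speed limit or range.

## Working session

There is one attempt and no reset: what is moved stays moved. The work goes in short steps, Python scripts to look and compute and a shell command to move; the robot and the scene stay as the last step left them, time stands still between calls to the robot, and variables do not carry over. Pictures are saved under pics/ and viewed, and the job is handed in when it is done.

```bash
mkdir -p pics; ls
python3 - <<'E'
from plant import sensors, viewer, r
import cv2
s=sensors.get_state(); print(s)
for n in ("scene","top","wrist"):
    c=viewer.capture(n); cv2.imwrite(f"pics/{n}0.png",cv2.resize(c["img"][:,:,::-1],None,fx=1.5,fy=1.5,interpolation=cv2.INTER_CUBIC))
    print(n,{k:v.tolist() for k,v in c.items() if k!="img"})
E
```

```text
pics
{'time_s': 0.0, 'joints': array([ 8.84709225e+01,  2.05933166e+01,  6.32747466e-01, -1.97738351e-02,
       -7.01352133e+01, -1.65082262e+01]), 'qd': array([ 0.05122995,  0.12164384,  0.09081811, -0.04217643,  0.08034352,
        0.0133314 ]), 'joint_torque': array([ 1.23243894e-04, -5.82721746e+01,  2.93056011e+01,  6.99725524e+00,
        6.95747993e-03, -1.54233867e-04]), 'tcp_pos': array([0.2088657 , 0.64135315, 0.22559474]), 'eef_rot': array([ 1.79902883e+02, -9.39732435e-03, -1.80440304e+01]), 'contact_force': array([ 0.21785506,  0.09415887, -0.84874347]), 'moment': array([-0.02710307, -0.00661219, -0.01403453]), 'gripper_width': 0.08780009620110432}
scene {'camera_matrix': [[425.79174826861873, 0.0, 259.5247927784251], [0.0, 425.79174826861873, 194.5328195358368], [0.0, 0.0, 1.0]], 'camera_from_world': [[0.5902660329112467, -0.8071283373092963, -0.011395503654946224, -0.23670252401618574], [-0.5536151331768993, -0.39451321127302696, -0.7333959438451836, 0.4406807387001168], [0.5874489720041588, 0.43920743760024694, -0.6797062100995416, 1.1245474624825045], [0.0, 0.0, 0.0
[... 187 characters left out ...]
 -0.9993016651144584, -0.028006250035678002, 0.11656849770783535], [-0.9934236269601472, -0.021437625866533073, -0.11247188801897254, 0.5769128476854535], [0.11179295746573674, 0.030604089541713075, -0.9932601493890644, 1.9044631317336813], [0.0, 0.0, 0.0, 1.0]]}
wrist {'camera_matrix': [[302.1139831684267, 0.0, 260.4724390146171], [0.0, 302.1139831684267, 198.14101593804858], [0.0, 0.0, 1.0]], 'mount': [[1.4942080241755752e-06, -0.9602193227769675, -0.2792469376081137, 0.07621403541741166], [0.9999997627556814, 0.00019378834982195143, -0.0006610103299231348, 0.00039113461633055735], [0.0006888296945792707, -0.2792468703706773, 0.9602190952599486, -0.1572459993885107], [0.0, 0.0, 0.0, 1.0]]}
```

View pics/scene0.png

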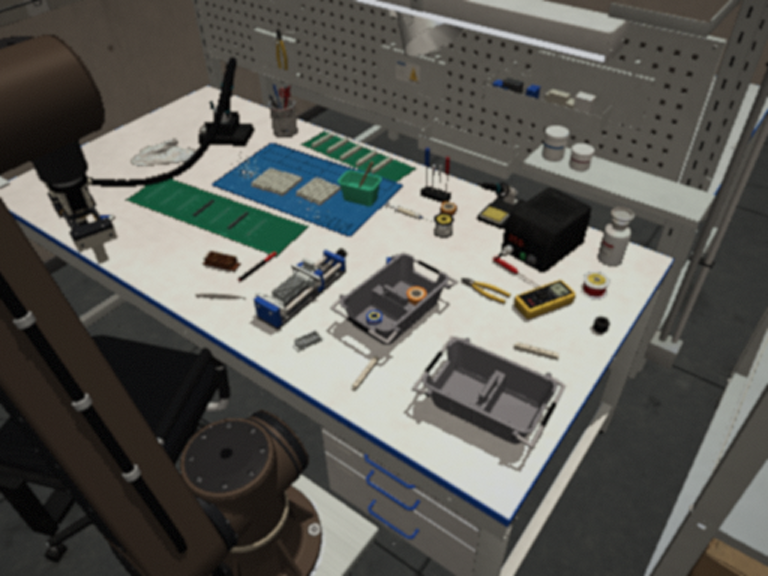

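View pics/top0.png

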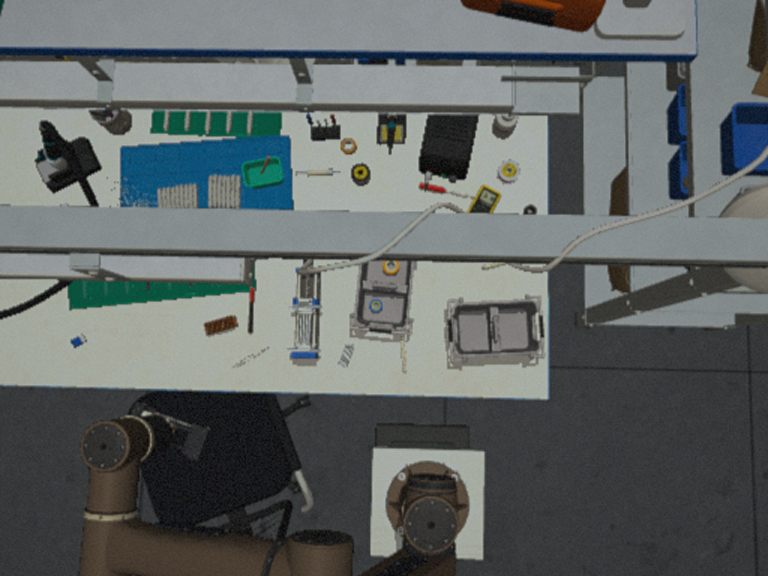

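View pics/wrist0.png

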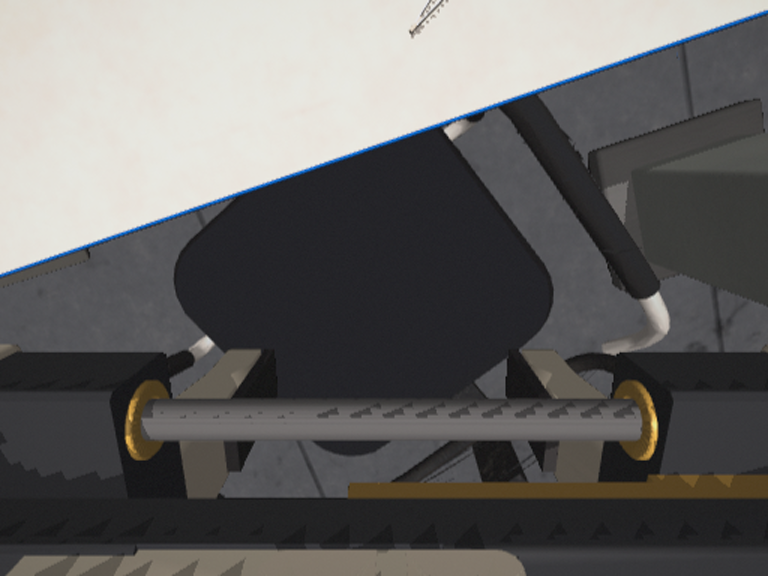

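```bash
cat > h.py <<'E'
from plant import sensors, viewer, r
import cv2, numpy as np
from scipy.spatial.transform import Rotation as Ro
def cap(n):
    s=sensors.get_state()
    c=viewer.capture(n); K=c["camera_matrix"]
    if n=="wrist":
        T=np.eye(4); T[:3,:3]=Ro.from_euler('xyz',s['eef_rot'],degrees=True).as_matrix(); T[:3,3]=s['tcp_pos']
        W=T@c["mount"]
    else: W=np.linalg.inv(c["camera_from_world"])
    return c["img"],np.array(K),W   # W: world from cam
def ray(K,W,u,v):
    d=W[:3,:3]@np.linalg.solve(K,[u,v,1.]); return W[:3,3],d
def onz(K,W,u,v,z=0):
    o,d=ray(K,W,u,v); return o+d*(z-o[2])/d[2]
def proj(K,W,p):
    q=np.linalg.inv(W)@np.append(p,1); q=K@q[:3]; return q[:2]/q[2]
def crop(img,x0,y0,x1,y1,name,f=None):
    f=f or min(800/(x1-x0),600/(y1-y0))
    cv2.imwrite(f"pics/{name}.png",cv2.resize(img[y0:y1,x0:x1,::-1],None,fx=f,fy=f,interpolation=cv2.INTER_CUBIC)); print(name,"scale",f)
def st():
    s=sensors.get_state(); print({k:np.round(s[k],4).tolist() for k in("time_s","tcp_pos","eef_rot","contact_force","gripper_width","joints")})
E
python3 - <<'E'
from h import *
i,K,W=cap("scene"); print(W[:3,3]); crop(i,120,130,460,310,"s1"); crop(i,220,150,420,300,"s2")
i,K,W=cap("top"); print(W[:3,3]); crop(i,130,150,380,270,"t1")
E
```

```text
[-0.27692927 -0.51110455  1.08485802]
s1 scale 2.3529411764705883
s2 scale 4.0
[0.35732994 0.07057038 1.95977846]
t1 scale 3.2
```

View pics/s1.png

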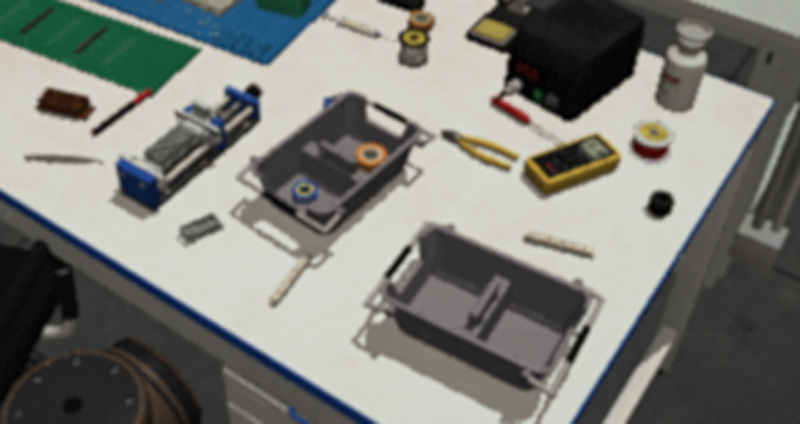

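View pics/t1.png

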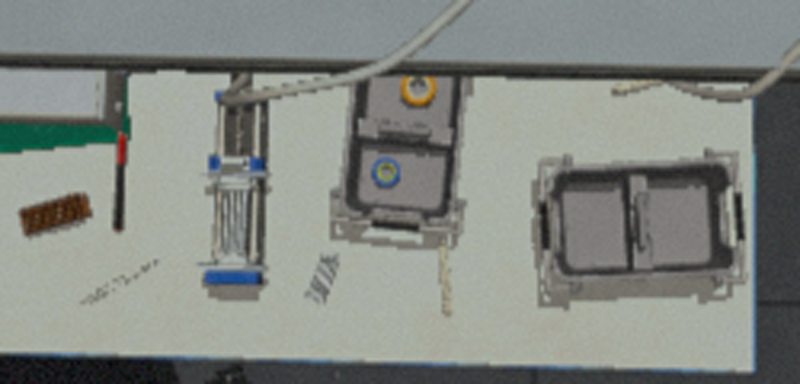

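Run:
```python
from h import *
i,K,W=cap("scene"); f=2.35294
for n,u,v,z in [("nearblk",140,165,.06),("jaw",232,100,.07),("knob",255,90,.04),("A1",278,300,.012),("A2",308,262,.012),("B1",527,237,.012),("B2",592,255,.012),("tl c",490,283,.07),("tt grip",325,155,.07),("susp",350,25,.01),("marker",120,112,.01)]:
    print(n,np.round(onz(K,W,120+u/f,130+v/f,z),3))
i,K,W=cap("top"); f=3.2
for n,u,v,z in [("beam edge 1.2?",400,70,1.2),("nearblk",233,275,.065),("jaw",238,165,.06),("hs c",232,222,.065),("A",446,282,.01),("tl grip",638,218,.07),("tt grip",408,128,.07),("B",640,85,.01)]:
    print(n,np.round(onz(K,W,130+u/f,150+v/f,z),3))
```

```text
nearblk [0.423 0.362 0.06 ]
jaw [0.609 0.34  0.07 ]
knob [0.677 0.351 0.04 ]
A1 [0.371 0.063 0.012]
A2 [0.449 0.071 0.012]
B1 [ 0.671 -0.157  0.012]
B2 [ 0.693 -0.248  0.012]
tl c [ 0.52  -0.175  0.07 ]
tt grip [0.592 0.145 0.07 ]
susp [0.95  0.352 0.01 ]
marker [0.53  0.522 0.01 ]
beam edge 1.2? [0.489 0.1   1.2  ]
nearblk [0.407 0.356 0.065]
jaw [0.554 0.356 0.06 ]
hs c [0.477 0.36  0.065]
A [0.406 0.075 0.01 ]
tl grip [ 0.495 -0.175  0.07 ]
tt grip [0.607 0.13  0.07 ]
B [ 0.681 -0.184  0.01 ]
```

View pics/s2.png

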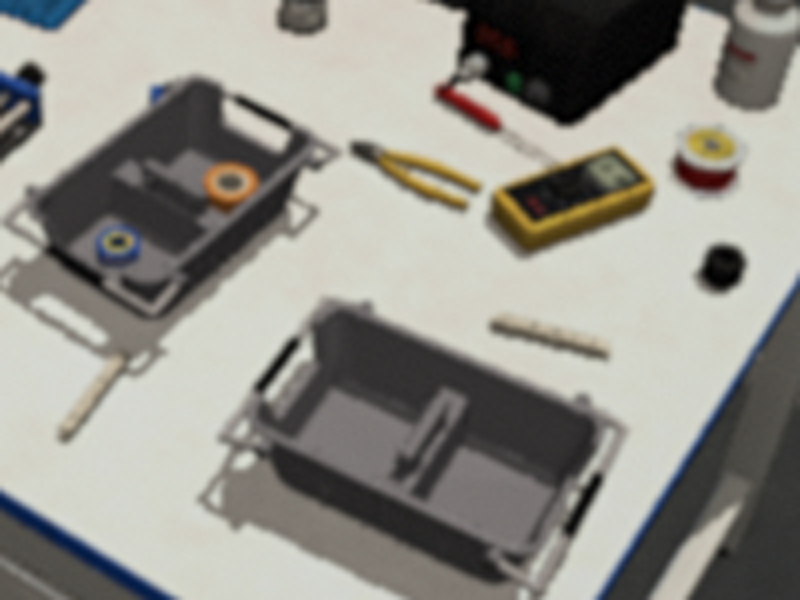

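```bash
python3 -m handwheel '[3,-3,3,0,0,0.1,6,-6,6,0,0,0.2,9,-9,9,0,0,0.314,12,-12,11,0,0,0.314,15,-15,12,0,0,0.314,18,-18,12,0,0,0.314,21,-21,12,0,0,0.314,24,-23,12,0,0,0.314]' 0 20
python3 - <<'E'
from h import *
st()
i,K,W=cap("wrist"); crop(i,0,0,512,384,"w1")
E
```

```text
time_s: 1.15
tcp_pos: [0.4499, 0.4097, 0.3472]
eef_rot: [-180.0, -0.0, -0.1]
contact_force: [0.1, 0.3, -0.0]
gripper_width: 0.0875
{'time_s': 1.15, 'tcp_pos': [0.4499, 0.4097, 0.3472], 'eef_rot': [-179.9588, -0.0351, -0.0649], 'contact_force': [0.0565, 0.2867, -0.0173], 'gripper_width': 0.0875, 'joints': [60.7018, 11.3028, 3.4315, 0.0106, -82.0757, 29.2318]}
w1 scale 1.5625
```

View pics/w1.png

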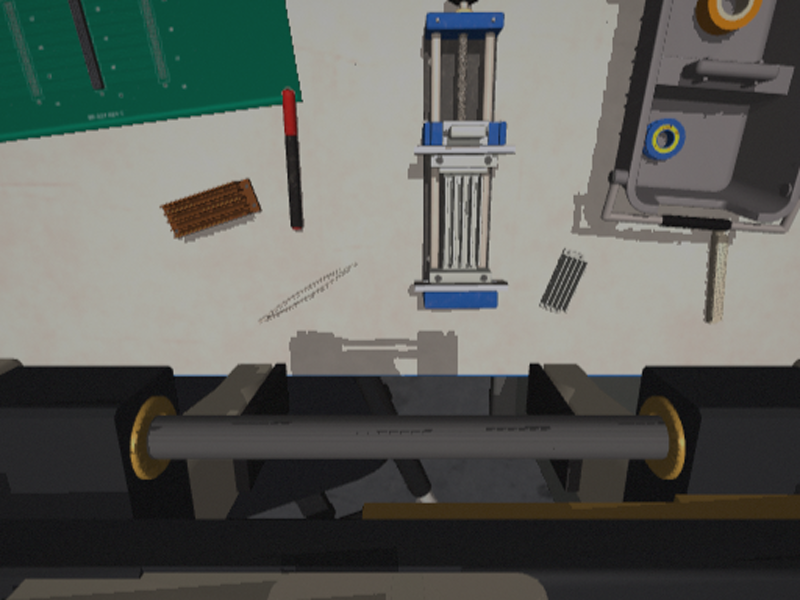

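Run:
```python
from h import *
i,K,W=cap("wrist"); crop(i,250,0,350,205,"w1a",2.9); crop(i,150,150,260,220,"w1b"); crop(i,330,140,490,220,"w1c")
s=1.5625
for n,u,v,z in [("tab",467,131,.09),("fin top",460,177,.068),("fin bot",460,268,.068),("hs base far",462,158,.048),("hs base near",460,282,.048),("A1",716,233,.012),("A2",711,321,.012),("grip tt",736,71,.073)]:
    print(n,np.round(onz(K,W,u/s,v/s,z),4))
```

```text
w1a scale 2.9
w1b scale 7.2727272727272725
w1c scale 5.0
tab [0.5621 0.3572 0.09  ]
fin top [0.5255 0.3596 0.068 ]
fin bot [0.4433 0.3573 0.068 ]
hs base far [0.5422 0.356  0.048 ]
hs base near [0.4253 0.3546 0.048 ]
A1 [0.4683 0.0864 0.012 ]
A2 [0.3726 0.0748 0.012 ]
grip tt [0.6096 0.1334 0.073 ]
```

View pics/w1a.png

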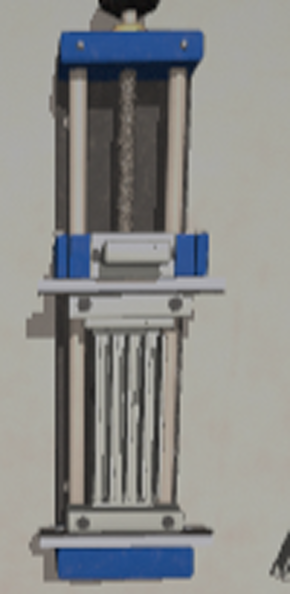

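View pics/w1b.png

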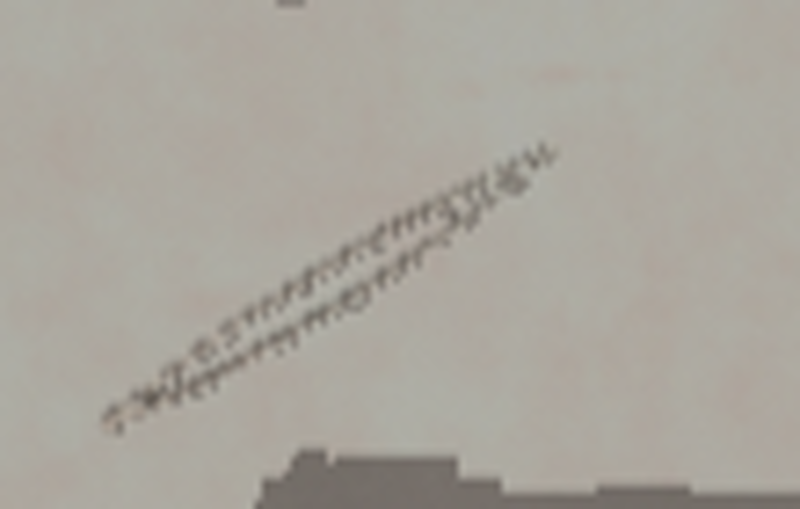

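View pics/w1c.png

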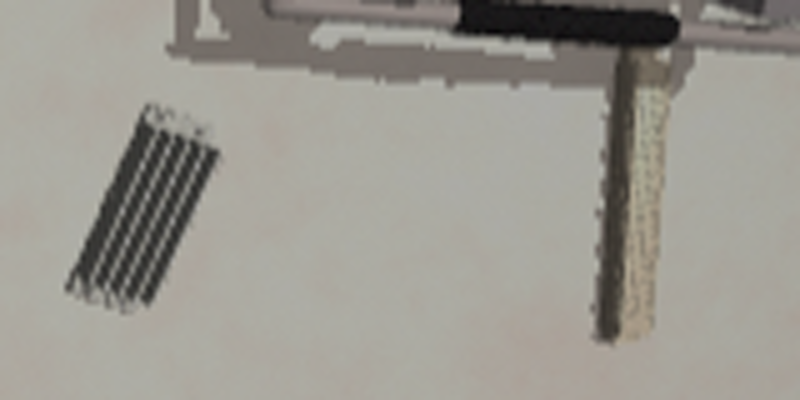

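```bash
python3 -m handwheel '[2,-1,0,0,0,-0.14,4,-2,-2,0,0,-0.28,6,-3,-4,0,0,-0.42,8,-4,-6,0,0,-0.56,10,-5,-9,0,0,-0.7,11.2,-5.3,-12,0,0,-0.84,11.2,-5.3,-15,0,0,-0.98,11.2,-5.3,-17,0,0,-1.12]' 
python3 -m handwheel '[0,0,0,0,0,-0.14,0,0,0,0,0,-0.28,0,0,0,0,0,-0.42,0,0,0,0,0,-0.45,0,0,0,0,0,-0.45]' 110
python3 - <<'E'
from h import *
st()
i,K,W=cap("wrist"); crop(i,0,0,512,384,"w2")
i,K,W=cap("scene"); crop(i,150,130,310,250,"s3")
E
```

```text
time_s: 2.05
tcp_pos: [0.563, 0.3554, 0.1737]
eef_rot: [179.8, -0.1, -64.8]
contact_force: [-0.4, 0.1, -0.0]
gripper_width: 0.0875
time_s: 2.55
tcp_pos: [0.5628, 0.3558, 0.1737]
eef_rot: [179.8, -0.1, -90.4]
contact_force: [-0.0, -0.2, -0.2]
gripper_width: 0.0538
{'time_s': 2.55, 'tcp_pos': [0.5628, 0.3558, 0.1737], 'eef_rot': [179.7939, -0.0588, -90.4474], 'contact_force': [-0.0382, -0.2484, -0.2342], 'gripper_width': 0.0538, 'joints': [48.972, 21.8078, -4.4706, -0.1317, -63.9004, -49.3613]}
w2 scale 1.5625
s3 scale 5.0
```

View pics/w2.png

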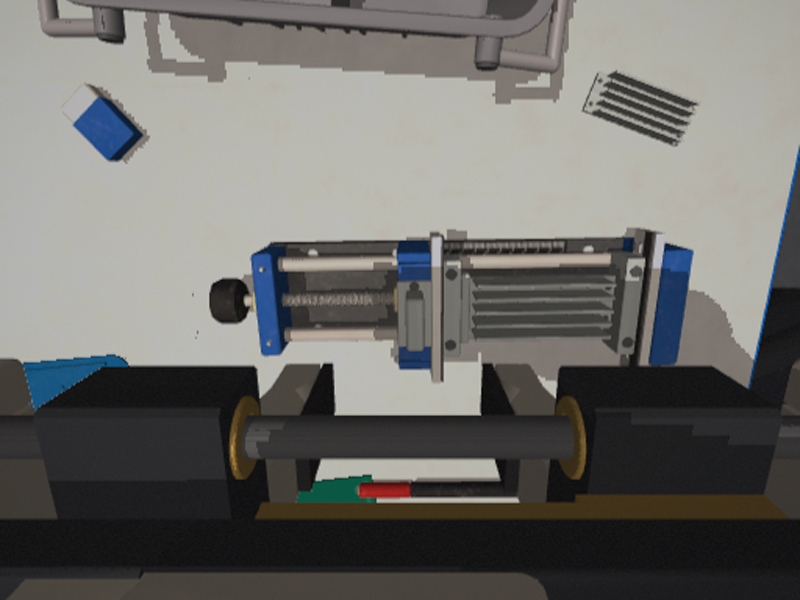

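View pics/s3.png

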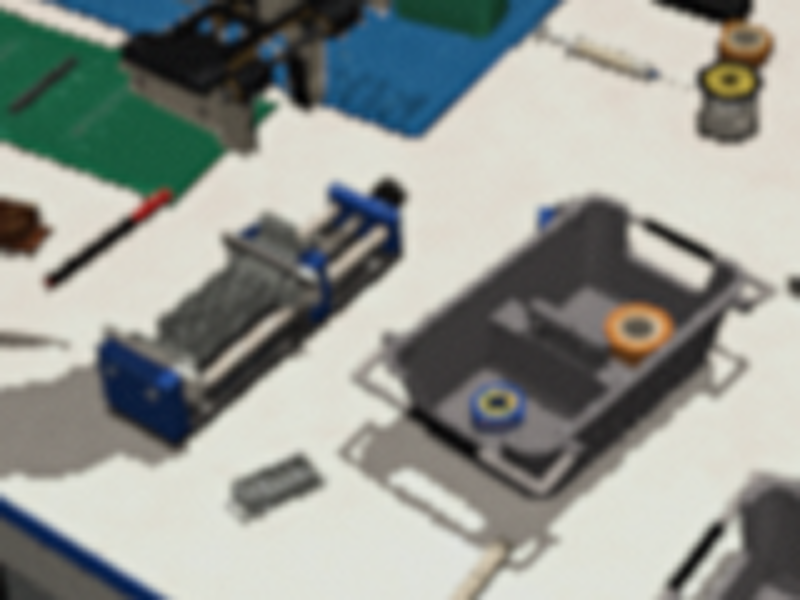

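Run:
```python
from h import *
i,K,W=cap("wrist"); crop(i,230,140,460,260,"w2a")
s=1.5625
for n,u,v,z in [("tab",415,320,.09),("fin far",470,310,.068),("fin near",615,308,.068),("fin L",540,273,.068),("fin R",540,340,.068),("eraser",105,122,.01)]:
    print(n,np.round(onz(K,W,u/s,v/s,z),4))
```

```text
w2a scale 3.4782608695652173
tab [0.5589 0.3556 0.09  ]
fin far [0.5266 0.3567 0.068 ]
fin near [0.4424 0.3562 0.068 ]
fin L [0.4875 0.3351 0.068 ]
fin R [0.4846 0.3755 0.068 ]
eraser [0.7537 0.2477 0.01  ]
```

View pics/w2a.png

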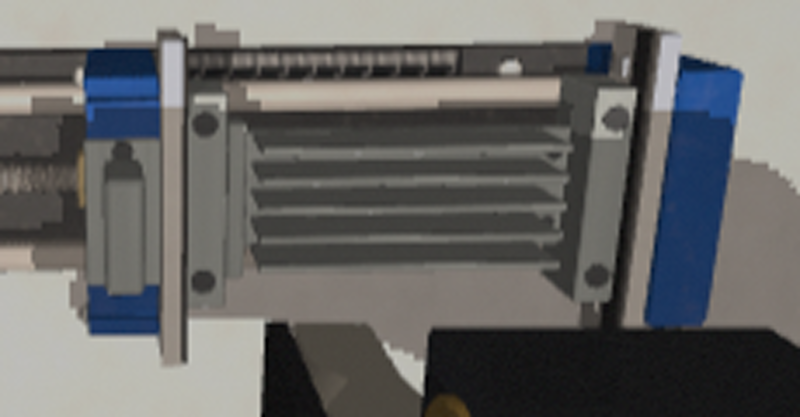

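```bash
python3 -m handwheel '[-0.3,0,-4,0,0,0,-0.3,0,-7,0,0,0,-0.3,0,-9.7,0,0,0,-0.3,0,-9.7,0,0,0]' 
python3 -m handwheel '[0,0,0,0,0,0,0,0,0,0,0,0,0,0,0,0,0,0,0,0,0,0,0,0,0,0,0,0,0,0]' 255 15
```

```text
time_s: 3.1
tcp_pos: [0.5578, 0.3537, 0.0727]
eef_rot: [179.5, -0.3, -90.4]
contact_force: [-0.3, -1.2, 0.1]
gripper_width: 0.0498
time_s: 3.6
tcp_pos: [0.5581, 0.3541, 0.0737]
eef_rot: [179.6, -0.3, -90.4]
contact_force: [-0.3, -0.8, -0.2]
gripper_width: 0.0157
```

```bash
python3 -m handwheel '[0,0,0,0,0,0,0,0,0,0,0,0,0,0,0,0,0,0]' 255 15
python3 -m handwheel '[1,0,0,0,0,0,2,0,0,0,0,0,3,0,0,0,0,0,4,0,0,0,0,0,5,0,0,0,0,0,6,0,0,0,0,0,6.3,0,0,0,0,0,6.3,0,0,0,0,0]'
```

```text
time_s: 3.9
tcp_pos: [0.5585, 0.3541, 0.0738]
eef_rot: [179.6, -0.3, -90.4]
contact_force: [3.5, -1.0, -1.8]
gripper_width: 0.0096
time_s: 4.7
tcp_pos: [0.6228, 0.3544, 0.0738]
eef_rot: [179.7, -0.2, -90.4]
contact_force: [2.4, 3.4, -1.8]
gripper_width: 0.0101
```

```bash
python3 -m handwheel '[0,0,0,0,0,0,0,0,0,0,0,0,0,0,0,0,0,0,0,0,4,0,0,0,0,0,8,0,0,0,-3,0,12,0,0,0.14,-6,0,14,0,0,0.28,-9,0,16,0,0,0.42]' 110
python3 -m handwheel '[-3,0,1,0,0,0.14,-6,0,1,0,0,0.28,-8,0,1,0,0,0.42,-8,0,1,0,0,0.56,-8,0,1,0,0,0.7,-8,0,1,0,0,0.84,-8,0,1,0,0,0.98,-8,0,1,0,0,1.12]' 0
python3 - <<'E'
from h import *
st()
i,K,W=cap("wrist"); crop(i,0,0,512,384,"w3")
E
```

```text
time_s: 5.5
tcp_pos: [0.5317, 0.3541, 0.2353]
eef_rot: [179.7, -0.2, -66.0]
contact_force: [-0.3, 0.1, -0.4]
gripper_width: 0.0497
time_s: 6.3
tcp_pos: [0.4514, 0.3538, 0.2455]
eef_rot: [179.7, -0.2, -1.5]
contact_force: [-0.3, 0.9, 0.2]
gripper_width: 0.0875
{'time_s': 6.3, 'tcp_pos': [0.4514, 0.3538, 0.2455], 'eef_rot': [179.7243, -0.1878, -1.5195], 'contact_force': [-0.2806, 0.9434, 0.1792], 'gripper_width': 0.0875, 'joints': [57.8322, 10.3675, -10.8846, 0.3238, -68.8897, 30.5309]}
w3 scale 1.5625
```

View pics/w3.png

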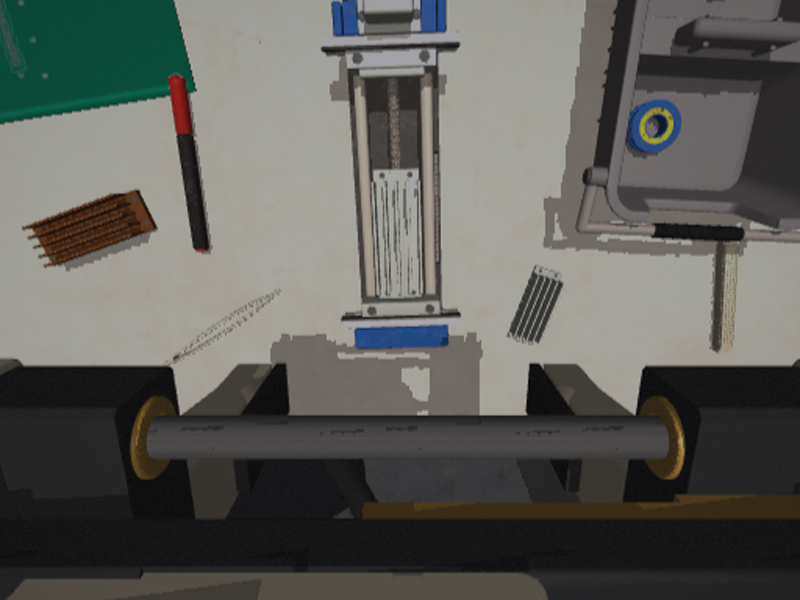

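Run:
```python
from h import *
i,K,W=cap("wrist"); crop(i,210,90,310,230,"w3a")
s=1.5625
for n,u,v,z in [("fin far",397,184,.068),("fin near",397,297,.068),("farL",374,184,.068),("farR",419,184,.068),("nearL",373,297,.068),("nearR",421,297,.068),("base far",396,169,.048)]:
    print(n,np.round(onz(K,W,u/s,v/s,z),4))
```

```text
w3a scale 4.285714285714286
fin far [0.5205 0.3582 0.068 ]
fin near [0.4405 0.3601 0.068 ]
farL [0.5208 0.3739 0.068 ]
farR [0.5203 0.3431 0.068 ]
nearL [0.4409 0.3776 0.068 ]
nearR [0.4402 0.3425 0.068 ]
base far [0.5306 0.359  0.048 ]
```

View pics/w3a.png

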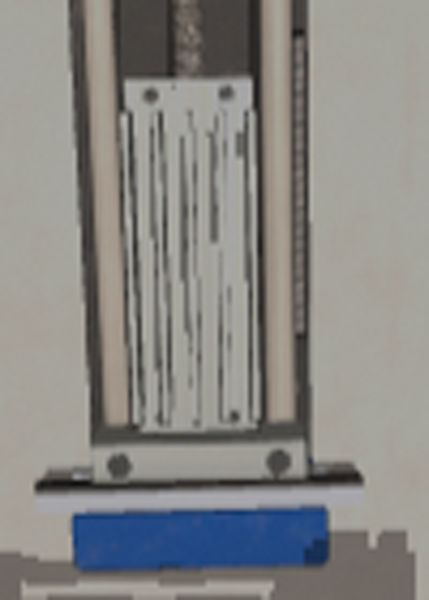

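Run:
```python
from h import *
i,K,W=cap("wrist")
s=1.5625
W2=np.eye(4)
T=np.eye(4); T[:3,:3]=Ro.from_euler('xyz',[179.7939,-.0588,-90.4474],degrees=True).as_matrix(); T[:3,3]=[.5628,.3558,.1737]
from plant import viewer
W2=T@np.array(viewer.capture("wrist")["mount"])
for z in (.02,.03,.04,.05,.06): print(z,onz(K,W,(210+276/4.2857),(90+300/4.2857),z).round(4),onz(K,W,(210+106/4.2857),(90+300/4.2857),z).round(4), onz(K,W2,540/s,260/s,z).round(4))
for z in (.05,.068,.08): print(z,onz(K,W,(210+250/4.2857),(90+120/4.2857),z).round(4), onz(K,W2,230+250/3.478,140+150/3.478,z).round(4))
```

```text
0.02 [0.467  0.3341 0.02  ] [0.4686 0.3846 0.02  ] [0.4731 0.3363 0.02  ]
0.03 [0.4686 0.3346 0.03  ] [0.4701 0.3837 0.03  ] [0.4759 0.3345 0.03  ]
0.04 [0.4701 0.335  0.04  ] [0.4716 0.3829 0.04  ] [0.4788 0.3327 0.04  ]
0.05 [0.4717 0.3355 0.05  ] [0.4732 0.382  0.05  ] [0.4817 0.3309 0.05  ]
0.06 [0.4733 0.336  0.06  ] [0.4747 0.3811 0.06  ] [0.4845 0.3291 0.06  ]
0.05 [0.5196 0.3415 0.05  ] [0.5223 0.3467 0.05  ]
0.068 [0.5199 0.342  0.068 ] [0.5249 0.3424 0.068 ]
0.08 [0.5202 0.3424 0.08  ] [0.5266 0.3395 0.08  ]
```

```bash
python3 -m handwheel '[3,0.5,-5,0,0,0.026,3,0.5,-10,0,0,0.026,3,0.5,-14,0,0,0.026,3,0.5,-17,0,0,0.026,3,0.5,-19.1,0,0,0.026,3,0.5,-19.1,0,0,0.026,3,0.5,-19.1,0,0,0.026]' 80
python3 -m handwheel '[0,0,0,0,0,0,0,0,0,0,0,0,0,0,0,0,0,0,0,0,0,0,0,0,0,0,0,0,0,0]' 255 30
```

```text
time_s: 7.2
tcp_pos: [0.4818, 0.359, 0.0548]
eef_rot: [179.7, -0.2, -0.7]
contact_force: [0.5, 0.9, 0.1]
gripper_width: 0.0598
time_s: 7.7
tcp_pos: [0.482, 0.3593, 0.0556]
eef_rot: [179.7, -0.2, -0.7]
contact_force: [-1.6, -0.1, 5.6]
gripper_width: 0.0337
```

```bash
python3 -m handwheel '[0,0,3,0,0,0,0,0,7,0,0,0,0,0,12,0,0,0,0,-4,16,0,0,0,0,-8,20,0,0,0,0,-12,24,0,0,0,-1,-16,26,0,0,0,-2,-20,26,0,0,0]' 
python3 -m handwheel '[0,-4.5,0,0,0,0,-1,-9,0,0,0,0,-2,-13.5,0,0,0,0,-3,-18,0,0,0,0,-4,-22.5,0,0,0,0,-4,-27,0,0,0,0,-4,-31,0,0,0,0,-4,-31,0,0,0,0]'
python3 - <<'E'
from h import *
st()
i,K,W=cap("wrist"); crop(i,0,0,512,384,"w4")
E
```

```text
time_s: 8.5
tcp_pos: [0.4637, 0.1625, 0.318]
eef_rot: [179.9, -0.5, -0.7]
contact_force: [0.4, -1.0, -1.4]
gripper_width: 0.0334
time_s: 9.3
tcp_pos: [0.4227, -0.1511, 0.3176]
eef_rot: [179.9, -0.4, -1.0]
contact_force: [-0.6, 1.0, -1.7]
gripper_width: 0.034
{'time_s': 9.3, 'tcp_pos': [0.4227, -0.1511, 0.3176], 'eef_rot': [179.8539, -0.3894, -0.9531], 'contact_force': [-0.6043, 1.0311, -1.6844], 'gripper_width': 0.034, 'joints': [5.8066, -4.6993, -17.5814, 0.1961, -76.7485, 83.1955]}
w4 scale 1.5625
```

View pics/w4.png

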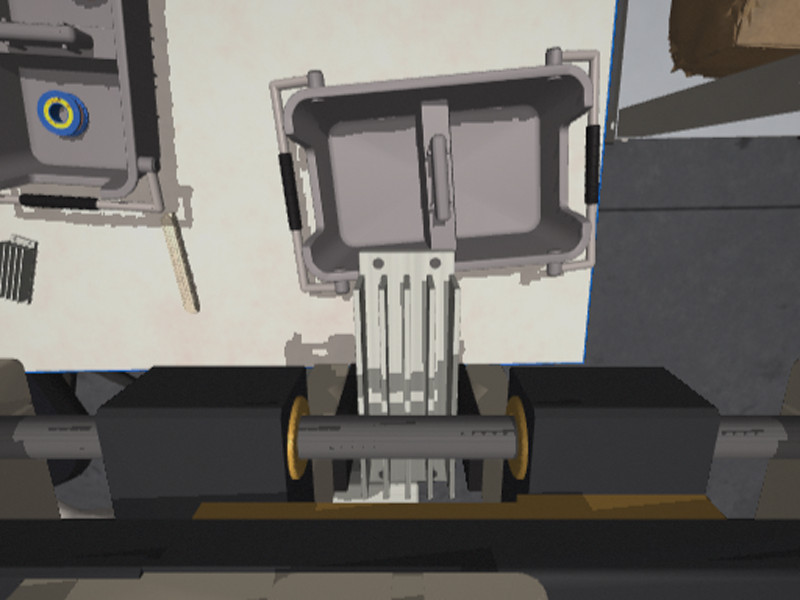

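Run:
```python
from h import *
i,K,W=cap("wrist")
s=1.5625
P={}
for n,u,v,z in [("barL",289,191,.067),("barR",592,164,.067),("grip a",437,138,.073),("grip b",443,219,.073),("cL1",333,147,.007),("cR4",541,236,.007),("tubetop",437,102,.047),("A far",171,214,.012),("A near",195,310,.012)]:
    P[n]=onz(K,W,u/s,v/s,z); print(n,np.round(P[n],4))
d=P["barL"]-P["barR"]; print(np.degrees(np.arctan2(d[1],d[0])),np.linalg.norm(d),(P["barL"]+P["barR"])/2,(P["grip a"]+P["grip b"])/2)
d=P["grip a"]-P["grip b"]; print(np.degrees(np.arctan2(d[1],d[0])))
d=P["A far"]-P["A near"]; print(np.degrees(np.arctan2(d[1],d[0])))
```

```text
barL [ 0.4873 -0.0523  0.067 ]
barR [ 0.5048 -0.3047  0.067 ]
grip a [ 0.5267 -0.1761  0.073 ]
grip b [ 0.4625 -0.1812  0.073 ]
cL1 [ 0.5251 -0.0825  0.007 ]
cR4 [ 0.4386 -0.283   0.007 ]
tubetop [ 0.5571 -0.1777  0.047 ]
A far [0.4662 0.0765 0.012 ]
A near [0.3698 0.0667 0.012 ]
93.97547885387863 0.2529479962438333 [ 0.49604964 -0.17849412  0.067     ] [ 0.49462926 -0.17861487  0.073     ]
4.543791290175108
5.79405758532847
```

```bash
python3 -m handwheel '[3,1,-3,0,0,0.044,6,2,-6,0,0,0.087,6.9,3,-10,0,0,0.087,6.9,3,-14,0,0,0.087,6.9,3,-17,0,0,0.087,6.9,3,-19.5,0,0,0.087,6.9,3,-19.5,0,0,0.087,6.9,3,-19.5,0,0,0.087]'
python3 - <<'E'
from h import *
st()
i,K,W=cap("wrist"); crop(i,0,0,512,384,"w5")
i,K,W=cap("scene"); crop(i,260,210,400,315,"s5")
E
```

```text
time_s: 10.2
tcp_pos: [0.4925, -0.1174, 0.1231]
eef_rot: [179.9, -0.4, 4.2]
contact_force: [0.7, -0.1, -1.9]
gripper_width: 0.0336
{'time_s': 10.2, 'tcp_pos': [0.4925, -0.1174, 0.1231], 'eef_rot': [179.8818, -0.3748, 4.2473], 'contact_force': [0.7441, -0.0886, -1.9411], 'gripper_width': 0.0336, 'joints': [8.9785, 9.9758, -28.8584, 0.1919, -50.8022, 85.1476]}
w5 scale 1.5625
s5 scale 5.714285714285714
```

View pics/w5.png

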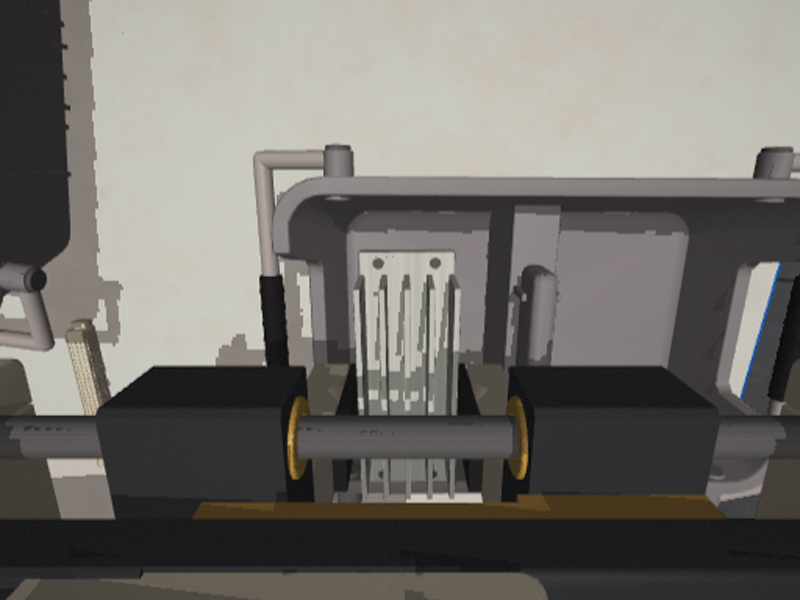

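View pics/s5.png

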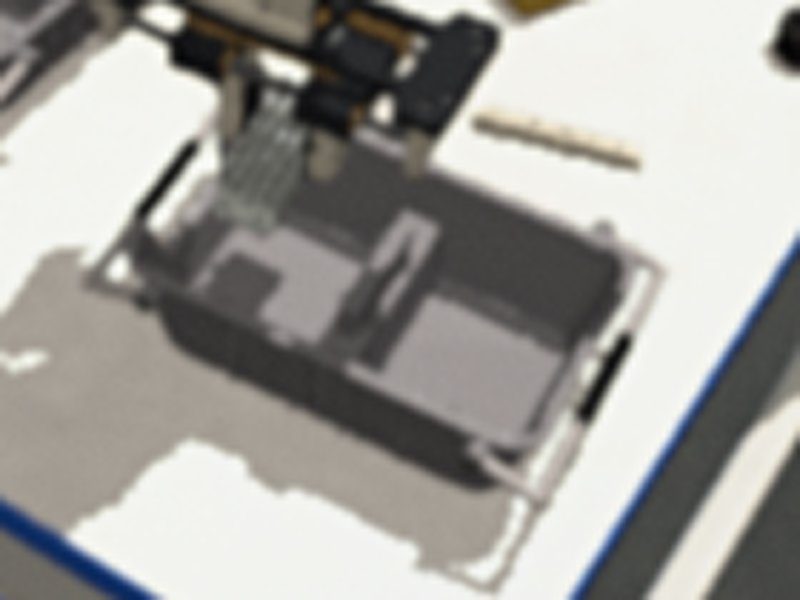

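Run:
```python
from h import *
i,K,W=cap("wrist")
crop(i,150,90,380,240,"w5a")
s=1.5625
ce=np.array([.4955,-.1785]); a=np.radians(94); u_=np.array([np.cos(a),np.sin(a)])
for n,u,v,z in [("barL",272,310,.067),("gripL",526,340,.073),("gripR",555,340,.073),("floorL",349,290,.007),("ribfoot",487,290,.007),("rimIn far",275,200,.079)]:
    p=onz(K,W,u/s,v/s,z); print(n,np.round(p,4), ((p[:2]-ce)@u_).round(4))
```

```text
w5a scale 3.4782608695652173
barL [ 0.5027 -0.0535  0.067 ] 0.1242
gripL [ 0.4986 -0.1738  0.073 ] 0.0044
gripR [ 0.4996 -0.1874  0.073 ] -0.0092
floorL [ 0.5004 -0.083   0.007 ] 0.0949
ribfoot [ 0.5065 -0.1654  0.007 ] 0.0123
rimIn far [ 0.5545 -0.0582  0.079 ] 0.1159
```

View pics/w5a.png

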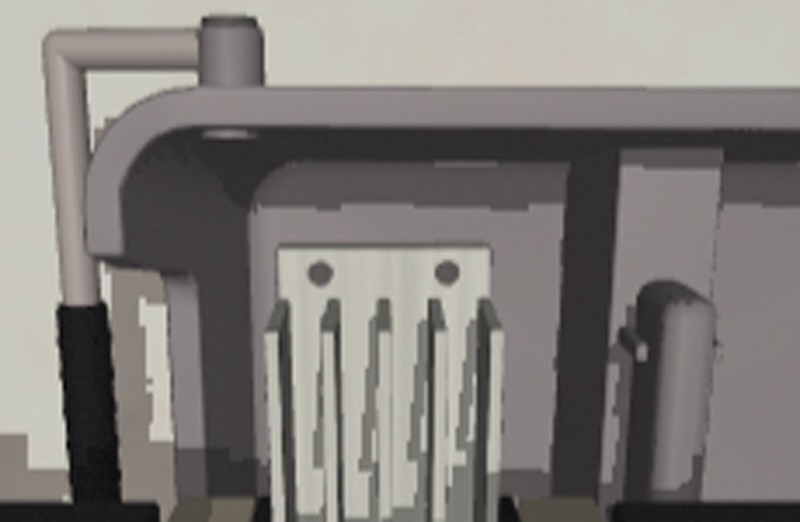

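```bash
python3 -m handwheel '[-0.1,-0.6,-2,0,0,0,-0.1,-0.6,-4,0,0,0,-0.1,-0.6,-6,0,0,0,-0.1,-0.6,-8,0,0,0,-0.1,-0.6,-9,0,0,0,-0.1,-0.6,-9,0,0,0]' 
python3 -m handwheel '[0,0,-0.6,0,0,0,0,0,-0.9,0,0,0,0,0,-0.9,0,0,0]'
```

```text
time_s: 10.95
tcp_pos: [0.4921, -0.1238, 0.034]
eef_rot: [179.9, -0.5, 4.2]
contact_force: [-0.7, 0.1, -0.7]
gripper_width: 0.0335
time_s: 11.25
tcp_pos: [0.4923, -0.1238, 0.0253]
eef_rot: [179.9, -0.5, 4.2]
contact_force: [0.1, 0.5, -0.6]
gripper_width: 0.0339
```

```bash
python3 -m handwheel '[0,0,-0.3,0,0,0,0,0,-0.4,0,0,0,0,0,-0.4,0,0,0]'
python3 -m handwheel '[0,0,0,0,0,0,0,0,0,0,0,0,0,0,0,0,0,0]' 140
python3 -m handwheel '[0,0,0.5,0,0,0,0,0,1.5,0,0,0,0,0,3,0,0,0,0,0,6,0,0,0,0,0,9,0,0,0,0,0,12,0,0,0]'
python3 - <<'E'
from h import *
st()
i,K,W=cap("wrist"); crop(i,0,0,512,384,"w6")
i,K,W=cap("scene"); crop(i,260,210,400,315,"s6")
E
```

```text
time_s: 11.55
tcp_pos: [0.4929, -0.1237, 0.0217]
eef_rot: [179.9, -0.6, 4.2]
contact_force: [0.2, 0.5, 3.8]
gripper_width: 0.0339
time_s: 11.85
tcp_pos: [0.4928, -0.1237, 0.0216]
eef_rot: [179.9, -0.6, 4.2]
contact_force: [-0.1, -0.3, -0.1]
gripper_width: 0.0396
time_s: 12.45
tcp_pos: [0.4926, -0.1238, 0.1438]
eef_rot: [179.9, -0.6, 4.2]
contact_force: [1.1, 0.2, -0.9]
gripper_width: 0.0394
{'time_s': 12.45, 'tcp_pos': [0.4926, -0.1238, 0.1438], 'eef_rot': [179.8886, -0.6229, 4.2053], 'contact_force': [1.1457, 0.2224, -0.8893], 'gripper_width': 0.0394, 'joints': [8.2002, 8.6354, -27.3373, 0.1924, -53.4138, 85.8906]}
w6 scale 1.5625
s6 scale 5.714285714285714
```

View pics/w6.png

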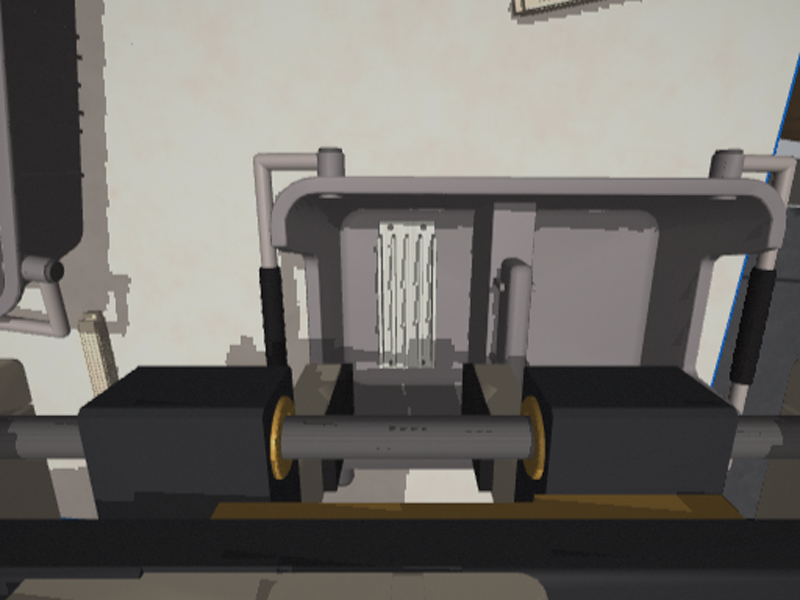

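View pics/s6.png

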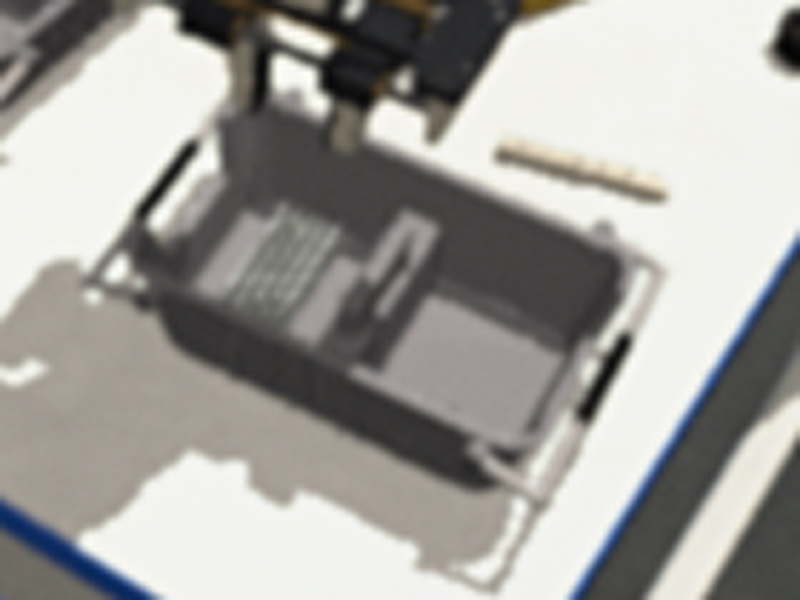

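```bash
python3 -m handwheel '[-1,2,2,0,0,0,-2,6,4,0,0,0,-4,10,6,0,0,0,-6,14,6,0,0,0.02,-8,17,6,0,0,0.02,-9,19.3,5,0,0,0.02,-9,19.3,4,0,0,0.02,-9,19.3,4,0,0,0.02]' 110
python3 - <<'E'
from h import *
st()
i,K,W=cap("wrist"); crop(i,0,0,512,384,"w7")
E
```

```text
time_s: 13.35
tcp_pos: [0.4045, 0.0692, 0.1861]
eef_rot: [179.8, -1.0, 5.5]
contact_force: [-0.5, 0.2, 0.6]
gripper_width: 0.0498
{'time_s': 13.35, 'tcp_pos': [0.4045, 0.0692, 0.1861], 'eef_rot': [179.832, -0.9804, 5.5006], 'contact_force': [-0.4681, 0.2106, 0.6033], 'gripper_width': 0.0498, 'joints': [38.2645, -4.2121, -34.9511, 0.7877, -58.5298, 56.8276]}
w7 scale 1.5625
```

View pics/w7.png

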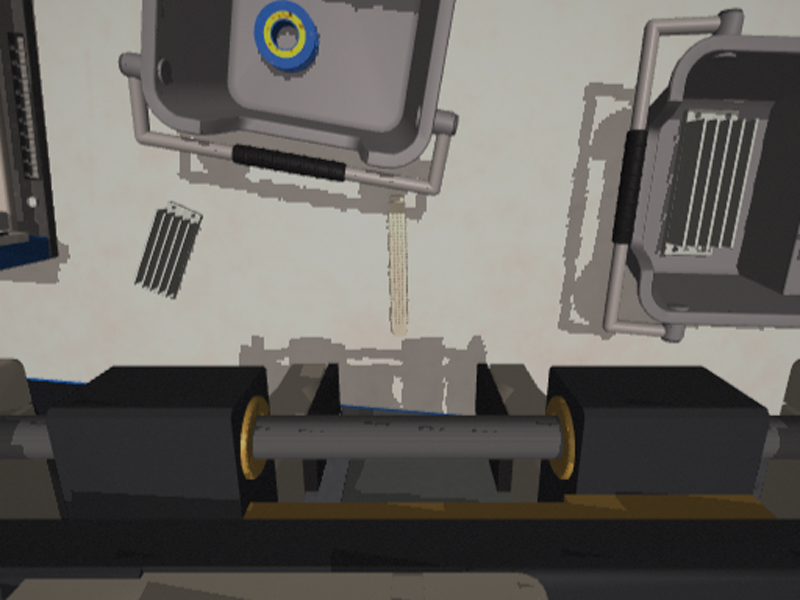

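Run:
```python
from h import *
i,K,W=cap("wrist")
s=1.5625
a=onz(K,W,397/s,203/s,.012);b=onz(K,W,400/s,331/s,.012);d=a-b;print(a,b,(a+b)/2,np.linalg.norm(d),np.degrees(np.arctan2(d[1],d[0])))
for x in (200,250,300,330):  print(onz(K,W,(397+3*(x-203)/128)/s,x/s,.012).round(4))
```

```text
[0.46319521 0.080262   0.012     ] [0.37123099 0.06979425 0.012     ] [0.4172131  0.07502812 0.012     ] 0.09255804220287424 6.4936975533676
[0.4652 0.0805 0.012 ]
[0.4309 0.0766 0.012 ]
[0.3947 0.0725 0.012 ]
[0.372  0.0699 0.012 ]
```

```bash
python3 -m handwheel '[0.9,0.4,-4,0,0.008,0.01,0.9,0.4,-8,0,0.017,0.01,0.9,0.4,-12,0,0.017,0.01,0.9,0.4,-15,0,0.017,0.01,0.9,0.4,-16.5,0,0.017,0.01,0.9,0.4,-16.5,0,0.017,0.01]'
python3 -m handwheel '[0,0,-0.8,0,0,0,0,0,-1.3,0,0,0,0,0,-1.3,0,0,0]'
```

```text
time_s: 14.05
tcp_pos: [0.4139, 0.071, 0.0202]
eef_rot: [179.8, 0.2, 5.8]
contact_force: [-0.0, 0.8, 0.6]
gripper_width: 0.05
time_s: 14.35
tcp_pos: [0.4141, 0.0709, 0.0072]
eef_rot: [179.8, 0.2, 5.8]
contact_force: [-0.1, 0.2, 1.1]
gripper_width: 0.0493
```

```bash
python3 -m handwheel '[0,0.15,-0.3,0,0,0,0,0.15,-0.3,0,0,0,0,0.15,-0.3,0,0,0]'
python3 -m handwheel '[0,0,0,0,0,0,0,0,0,0,0,0,0,0,0,0,0,0,0,0,0,0,0,0,0,0,0,0,0,0,0,0,0,0,0,0,0,0,0,0,0,0]' 255 20
python3 -m handwheel '[0,0,2,0,0,0,0,0,6,0,0,0,0,0,11,0,0,0,0,0,16,0,0,0,0,0,16,0,0,0]'
python3 - <<'E'
from h import *
i,K,W=cap("wrist"); crop(i,0,0,512,384,"w8")
E
```

```text
time_s: 14.65
tcp_pos: [0.4142, 0.0726, 0.0045]
eef_rot: [179.8, 0.1, 5.8]
contact_force: [0.5, -0.6, 0.1]
gripper_width: 0.0501
time_s: 15.35
tcp_pos: [0.4142, 0.0726, 0.0045]
eef_rot: [179.8, 0.1, 5.8]
contact_force: [-0.2, 0.4, -0.4]
gripper_width: 0.011
time_s: 15.85
tcp_pos: [0.4178, 0.0744, 0.171]
eef_rot: [-179.9, -0.5, 5.9]
contact_force: [0.6, 1.0, 0.5]
gripper_width: 0.0107
w8 scale 1.5625
```

View pics/w8.png

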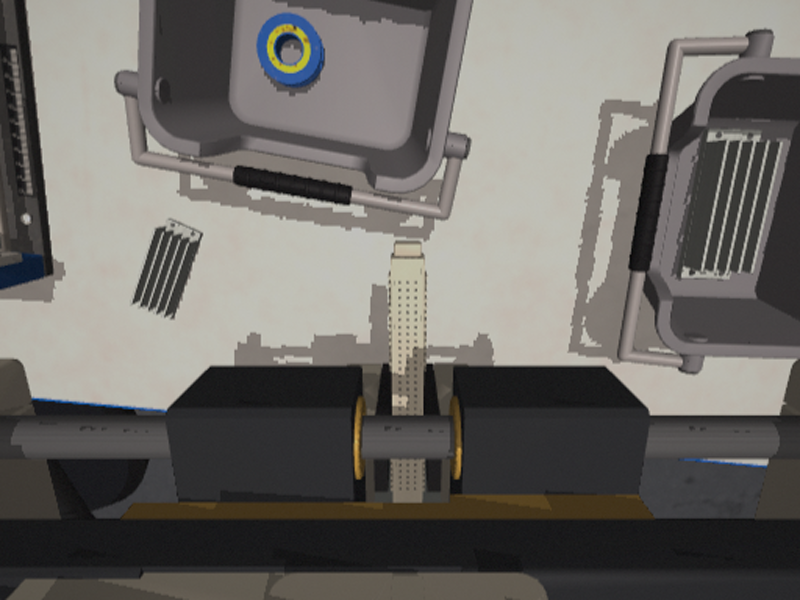

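```bash
python3 -m handwheel '[1,-4,2,0,0,-0.01,2,-8,3,0,0,-0.02,3,-12,4,0,0,-0.03,4,-16,4,0,0,-0.033,5,-20,4,0,0,-0.033,6,-24,4,0,0,-0.033,7,-28,4,0,0,-0.033,8,-32.4,2,0,0,-0.033]'
python3 -m handwheel '[0,0,-1,0,0.008,0,0,0,-3,0,0.008,0,0,0,-3,0,0.008,0]'
python3 - <<'E'
from h import *
st()
i,K,W=cap("wrist"); crop(i,0,0,512,384,"w9")
E
```

```text
time_s: 16.7
tcp_pos: [0.4973, -0.2522, 0.1887]
eef_rot: [180.0, -0.4, 4.0]
contact_force: [2.1, 0.8, 0.0]
gripper_width: 0.011
time_s: 17.0
tcp_pos: [0.4948, -0.2518, 0.1547]
eef_rot: [-179.9, 0.4, 3.9]
contact_force: [-0.1, 0.2, -0.7]
gripper_width: 0.0108
{'time_s': 17.0, 'tcp_pos': [0.4948, -0.2518, 0.1547], 'eef_rot': [-179.8763, 0.4248, 3.9018], 'contact_force': [-0.0556, 0.1512, -0.6734], 'gripper_width': 0.0108, 'joints': [-6.7958, 12.9747, -19.9745, -0.0506, -57.4912, 100.7245]}
w9 scale 1.5625
```

View pics/w9.png

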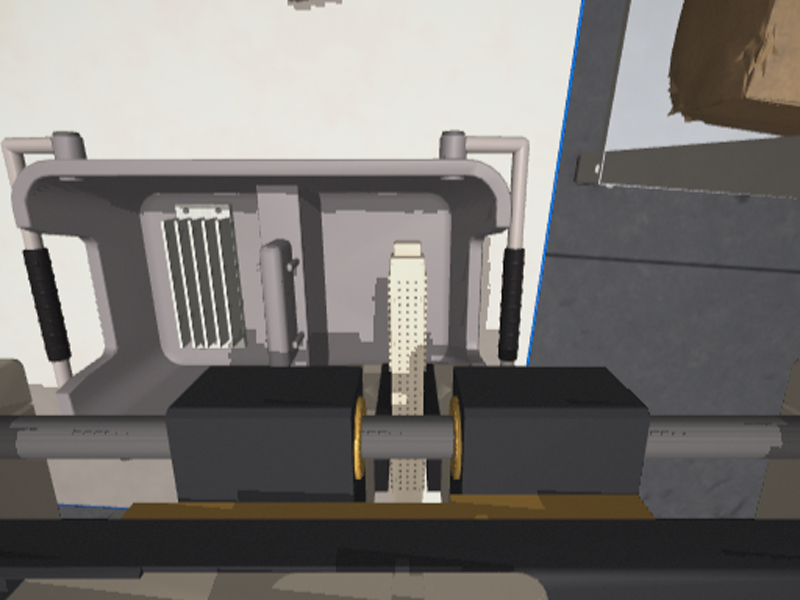

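```bash
python3 -m handwheel '[0.3,0.3,-3,0,0,0,0.3,0.3,-6,0,0,0,0.3,0.3,-9,0,0,0,0.3,0.3,-11,0,0,0,0.3,0.3,-12,0,0,0,0.3,0.3,-13,0,0,0,0.3,0.3,-13.3,0,0,0,0.3,0.3,-13.3,0,0,0]'
python3 -m handwheel '[0,0,0,0,0,0,0,0,0,0,0,0,0,0,0,0,0,0]' 206
python3 -m handwheel '[0,0,1,0,0,0,0,0,3,0,0,0,0,0,7,0,0,0,0,0,12,0,0,0,0,0,16,0,0,0,0,0,16,0,0,0]'
python3 - <<'E'
from h import *
st()
i,K,W=cap("wrist"); crop(i,0,0,512,384,"w10")
E
```

```text
time_s: 17.85
tcp_pos: [0.4991, -0.2488, 0.0239]
eef_rot: [-180.0, 0.3, 4.0]
contact_force: [-0.6, 0.2, 0.7]
gripper_width: 0.0106
time_s: 18.15
tcp_pos: [0.4995, -0.2489, 0.0246]
eef_rot: [-180.0, 0.2, 4.0]
contact_force: [0.5, -0.3, -0.3]
gripper_width: 0.0163
time_s: 18.75
tcp_pos: [0.5028, -0.25, 0.1923]
eef_rot: [179.8, -0.4, 4.0]
contact_force: [0.9, 0.5, -0.4]
gripper_width: 0.0169
{'time_s': 18.75, 'tcp_pos': [0.5028, -0.25, 0.1923], 'eef_rot': [179.8082, -0.4145, 4.0419], 'contact_force': [0.9492, 0.5047, -0.4466], 'gripper_width': 0.0169, 'joints': [-6.3871, 11.1077, -17.1134, 0.1294, -61.3365, 100.3667]}
w10 scale 1.5625
```

View pics/w10.png

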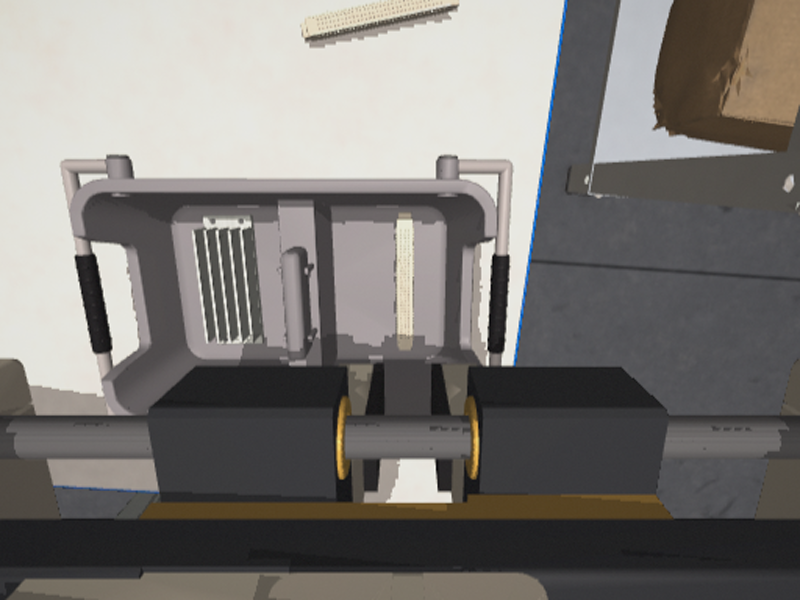

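Run:
```python
from h import *
i,K,W=cap("wrist")
s=1.5625
a=onz(K,W,304/s,29/s,.012);b=onz(K,W,457/s,3/s,.012);d=a-b;print(a,b,(a+b)/2,np.linalg.norm(d),np.degrees(np.arctan2(d[1],d[0])))
i,K,W=cap("scene"); crop(i,200,110,420,275,"s7")
```

```text
[ 0.65981836 -0.17391448  0.012     ] [ 0.6808687  -0.26863018  0.012     ] [ 0.67034353 -0.22127233  0.012     ] 0.0970266993406423 102.53019405743187
s7 scale 3.6363636363636362
```

View pics/s7.png

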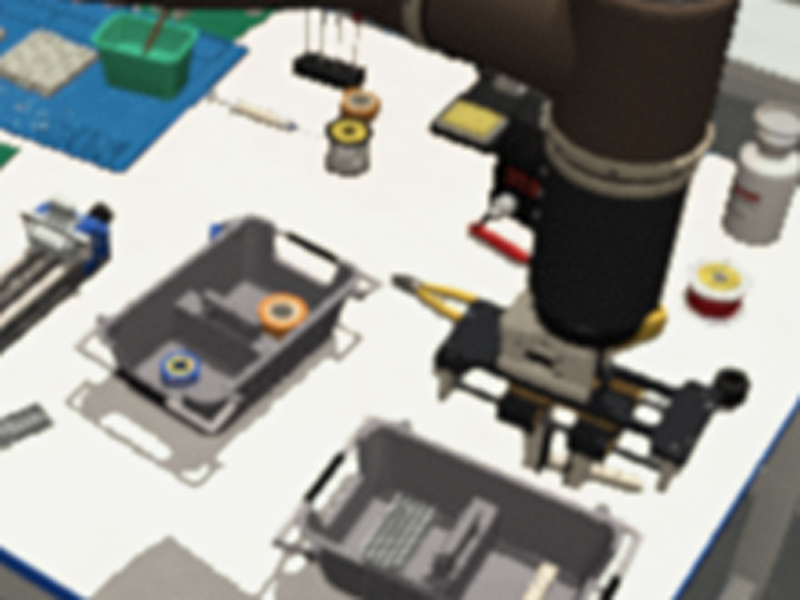

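```bash
python3 -m handwheel '[4,0.8,0,0,0,0.05,8,1.6,0,0,0.007,0.1,12,2.2,-2,0,0.007,0.148,14.5,2.4,-5,0,0.007,0.148,14.5,2.4,-9,0,0.007,0.148,14.5,2.4,-12,0,0.007,0.148,14.5,2.4,-12,0,0.007,0.148]' 138
python3 - <<'E'
from h import *
st()
i,K,W=cap("wrist"); crop(i,0,0,512,384,"w11")
E
```

```text
time_s: 19.6
tcp_pos: [0.6397, -0.224, 0.0583]
eef_rot: [-179.6, 1.2, 12.4]
contact_force: [-0.9, 1.5, -0.0]
gripper_width: 0.0401
{'time_s': 19.6, 'tcp_pos': [0.6397, -0.224, 0.0583], 'eef_rot': [-179.6497, 1.1929, 12.4076], 'contact_force': [-0.9192, 1.4794, -0.0119], 'gripper_width': 0.0401, 'joints': [-2.8725, 29.3002, -8.9617, -0.0295, -52.9812, 105.2945]}
w11 scale 1.5625
```

View pics/w11.png

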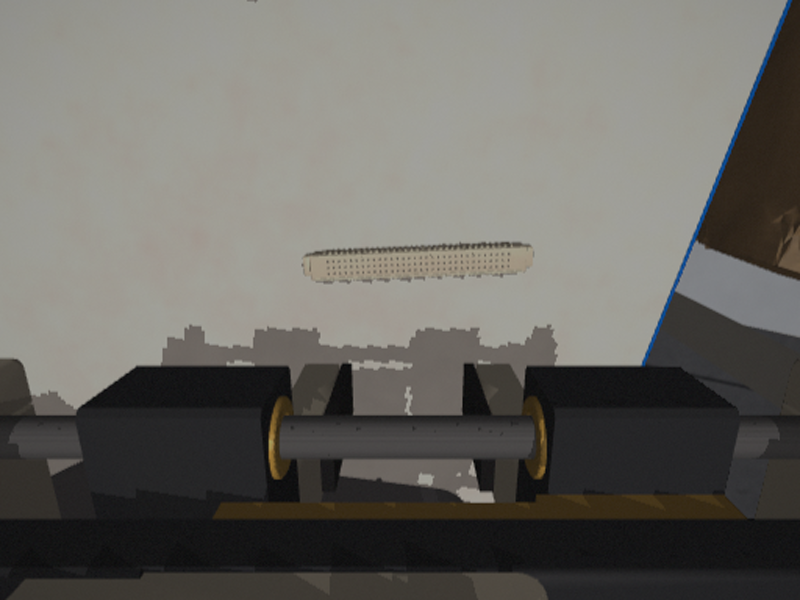

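Run:
```python
from h import *
st()
i,K,W=cap("wrist")
s=1.5625
a=onz(K,W,303/s,263/s,.012);b=onz(K,W,533/s,253/s,.012);d=a-b;print(a,b,(a+b)/2,np.linalg.norm(d),np.degrees(np.arctan2(d[1],d[0])))
```

```text
{'time_s': 19.65, 'tcp_pos': [0.6418, -0.2246, 0.0618], 'eef_rot': [-179.7798, 0.9578, 12.4492], 'contact_force': [-0.1825, 0.3896, 1.5702], 'gripper_width': 0.0402, 'joints': [-2.8781, 29.1187, -8.7717, 0.051, -53.0915, 105.2946]}
[ 0.6676609  -0.17209362  0.012     ] [ 0.69396492 -0.27017704  0.012     ] [ 0.68081291 -0.22113533  0.012     ] 0.10154929787893589 105.01234386947888
```

```bash
python3 -m handwheel '[0.5,0,0,0,-0.015,0,0.5,0,0,0,-0.015,0,0.5,0,0,0,-0.015,0]'
python3 - <<'E'
from h import *
st()
i,K,W=cap("wrist"); st();crop(i,150,100,400,230,"w12")
E
```

```text
time_s: 20.0
tcp_pos: [0.6493, -0.2251, 0.0662]
eef_rot: [179.9, -0.3, 12.5]
contact_force: [-0.4, -0.1, -1.0]
gripper_width: 0.0402
{'time_s': 20.0, 'tcp_pos': [0.6493, -0.2251, 0.0662], 'eef_rot': [179.8909, -0.2649, 12.4679], 'contact_force': [-0.4454, -0.0547, -0.9503], 'gripper_width': 0.0402, 'joints': [-2.8899, 28.7959, -8.652, 0.0444, -52.2677, 105.3305]}
{'time_s': 20.05, 'tcp_pos': [0.6491, -0.225, 0.0659], 'eef_rot': [179.9002, -0.2361, 12.4701], 'contact_force': [0.0304, -0.6274, 0.1643], 'gripper_width': 0.0403, 'joints': [-2.8862, 28.8113, -8.668, 0.0426, -52.2666, 105.3301]}
w12 scale 3.2
```

View pics/w12.png

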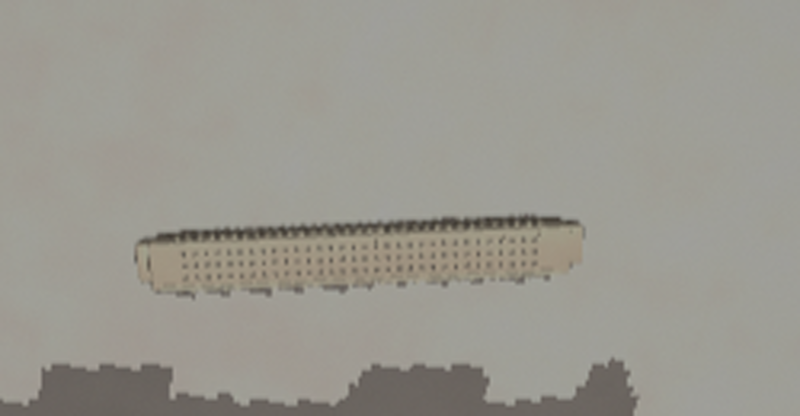

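Run:
```python
from h import *
i,K,W=cap("wrist")
f=3.2
q=lambda u,v,z=.012: onz(K,W,150+u/f,100+v/f,z)
a=q(150,268);b=q(582,248);d=a-b;print(a,b,(a+b)/2,np.linalg.norm(d),np.degrees(np.arctan2(d[1],d[0])))
```

```text
[ 0.66431941 -0.175553    0.012     ] [ 0.68963335 -0.26896342  0.012     ] [ 0.67697638 -0.22225821  0.012     ] 0.09677966208203496 105.16280375157613
```

```bash
python3 -m handwheel '[0,0,-3,0,0,0,0,0,-5.7,0,0,0,0,0,-5.7,0,0,0,0,0,-5.7,0,0,0]'
python3 -m handwheel '[0.6,0.1,0,0,0,0,1.2,0.25,0,0,0,0,1.8,0.4,0,0,0,0,2.4,0.5,0,0,0,0,3,0.65,0,0,0,0,3.6,0.8,0,0,0,0,4.2,0.9,0,0,0,0,4.2,0.9,0,0,0,0]'
python3 -m handwheel '[-0.5,0,1,0,0,0,-1,0,5,0,0,0,-1,0,9,0,0,0,-1,0,11,0,0,0,-1,0,11,0,0,0]' 80
python3 - <<'E'
from h import *
st()
i,K,W=cap("wrist"); st();crop(i,0,0,512,384,"w13")
E
```

```text
time_s: 20.5
tcp_pos: [0.649, -0.2252, 0.009]
eef_rot: [179.9, -0.2, 12.5]
contact_force: [0.0, -1.1, 0.5]
gripper_width: 0.0404
time_s: 21.3
tcp_pos: [0.6921, -0.2162, 0.0099]
eef_rot: [179.9, -0.2, 12.5]
contact_force: [-0.6, -0.9, 3.5]
gripper_width: 0.04
time_s: 21.8
tcp_pos: [0.6844, -0.2165, 0.1254]
eef_rot: [179.7, -0.6, 12.5]
contact_force: [0.4, 0.0, 0.0]
gripper_width: 0.0601
{'time_s': 21.8, 'tcp_pos': [0.6844, -0.2165, 0.1254], 'eef_rot': [179.7014, -0.6234, 12.549], 'contact_force': [0.3583, 0.0278, 0.0033], 'gripper_width': 0.0601, 'joints': [-1.9864, 28.0066, -1.3091, 0.1531, -60.006, 104.458]}
{'time_s': 21.85, 'tcp_pos': [0.6831, -0.2162, 0.1228], 'eef_rot': [179.7924, -0.4525, 12.5229], 'contact_force': [-0.9091, 0.323, -0.872], 'gripper_width': 0.0602, 'joints': [-1.9868, 28.1249, -1.4527, 0.1012, -59.9324, 104.4585]}
w13 scale 1.5625
```

View pics/w13.png

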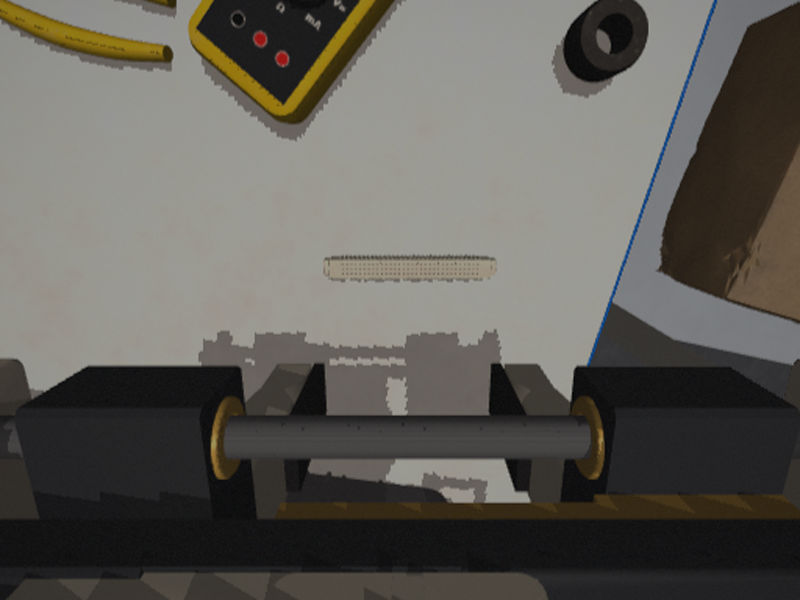

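Run:
```python
from h import *
st()
i,K,W=cap("wrist")
s=1.5625
q=lambda u,v,z=.012: onz(K,W,u/s,v/s,z)
a=q(325,268);b=q(495,268);d=a-b;print(a,b,(a+b)/2,np.linalg.norm(d),np.degrees(np.arctan2(d[1],d[0])))
print(q(170,55,.0),q(290,115,.03))
```

```text
{'time_s': 21.85, 'tcp_pos': [0.6831, -0.2162, 0.1228], 'eef_rot': [179.7924, -0.4525, 12.5229], 'contact_force': [-0.9091, 0.323, -0.872], 'gripper_width': 0.0602, 'joints': [-1.9868, 28.1249, -1.4527, 0.1012, -59.9324, 104.4585]}
[ 0.69637886 -0.16581274  0.012     ] [ 0.71758247 -0.26157864  0.012     ] [ 0.70698066 -0.21369569  0.012     ] 0.09808516298789428 102.48449957085452
[ 0.78981533 -0.06357227  0.        ] [ 0.77219715 -0.13815931  0.03      ]
```

```bash
python3 -m handwheel '[1,0.1,1,0,0,-0.14,2,0.2,1,0,0,-0.28,2.2,0.2,1,0,0,-0.42,2.2,0.2,1,0,0,-0.56,2.2,0.2,1,0,0,-0.7,2.2,0.2,1,0,0,-0.84,2.2,0.2,1,0,0,-0.98,2.2,0.2,1,0,0,-1.12]' 
python3 -m handwheel '[0,0,0,0,0,-0.14,0,0,0,0,0,-0.28,0,0,0,0,0,-0.42,0,0,0,0,0,-0.45,0,0,0,0,0,-0.45]'
python3 - <<'E'
from h import *
st()
i,K,W=cap("wrist"); st();crop(i,0,0,512,384,"w14")
E
```

```text
time_s: 22.7
tcp_pos: [0.7031, -0.2138, 0.1291]
eef_rot: [179.7, -0.2, -52.0]
contact_force: [-0.8, -0.7, 0.2]
gripper_width: 0.0604
time_s: 23.2
tcp_pos: [0.7026, -0.2137, 0.1279]
eef_rot: [179.6, -0.1, -77.7]
contact_force: [-0.1, 0.1, -0.6]
gripper_width: 0.06
{'time_s': 23.2, 'tcp_pos': [0.7026, -0.2137, 0.1279], 'eef_rot': [179.6495, -0.1391, -77.6522], 'contact_force': [-0.0734, 0.1396, -0.5909], 'gripper_width': 0.06, 'joints': [-1.6583, 29.8628, 2.1895, 0.2474, -62.6334, 13.8914]}
{'time_s': 23.25, 'tcp_pos': [0.7027, -0.2137, 0.1281], 'eef_rot': [179.6669, -0.1483, -77.5947], 'contact_force': [0.316, 0.7246, -0.1328], 'gripper_width': 0.0602, 'joints': [-1.6566, 29.8525, 2.2025, 0.2531, -62.6374, 13.9446]}
w14 scale 1.5625
```

View pics/w14.png

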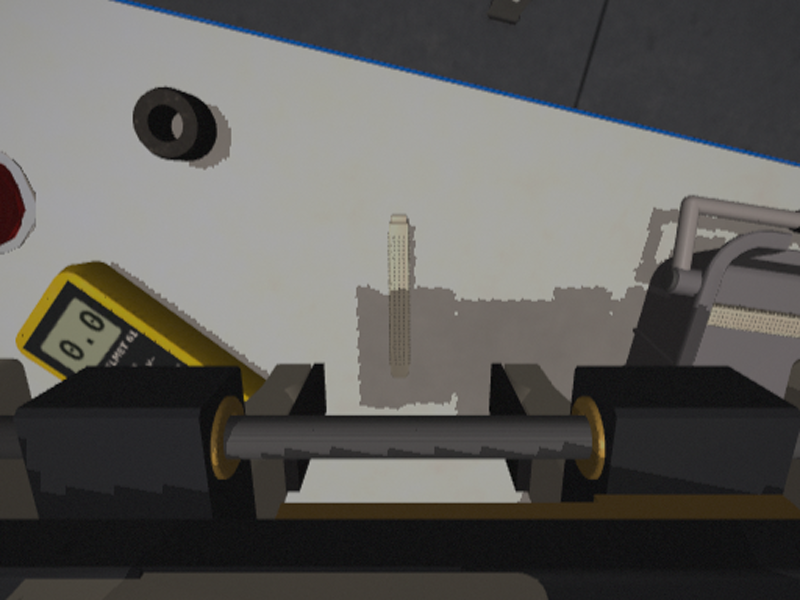

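Run:
```python
from h import *
i,K,W=cap("wrist")
s=1.5625
q=lambda u,v,z=.012: onz(K,W,u/s,v/s,z)
a=q(399,215);b=q(399,376);d=a-b;print(a,b,(a+b)/2,np.linalg.norm(d),np.degrees(np.arctan2(d[1],d[0])))
print(q(110,262,.035),q(265,385,.0),q(200,340,0.03))
```

```text
[ 0.71845507 -0.26441972  0.012     ] [ 0.69751393 -0.1670318   0.012     ] [ 0.7079845  -0.21572576  0.012     ] 0.09961394069556434 -77.86457797002956
[ 0.86448736 -0.20899184  0.035     ] [ 0.78146859 -0.13666882  0.        ] [ 0.81512394 -0.17258951  0.03      ]
```

```bash
python3 -m handwheel '[0.4,-0.1,-4,0,0,0,0.4,-0.1,-8,0,0,0,0.4,-0.1,-11,0,0,0,0.4,-0.1,-12.1,0,0,0,0.4,-0.1,-12.1,0,0,0]'
python3 -m handwheel '[0,0,-0.2,0,0,0,0,0,-0.2,0,0,0]'
```

```text
time_s: 23.8
tcp_pos: [0.7057, -0.2147, 0.0056]
eef_rot: [179.5, -0.1, -77.5]
contact_force: [1.1, -0.4, 0.2]
gripper_width: 0.06
time_s: 24.0
tcp_pos: [0.7067, -0.2148, 0.0052]
eef_rot: [179.6, -0.1, -77.5]
contact_force: [-0.5, -0.4, 0.3]
gripper_width: 0.0605
```

```bash
python3 -m handwheel '[0,0,0,0,0,0,0,0,0,0,0,0,0,0,0,0,0,0,0,0,0,0,0,0,0,0,0,0,0,0,0,0,0,0,0,0,0,0,0,0,0,0,0,0,0,0,0,0]' 255 20
python3 -m handwheel '[0,0,2,0,0,0,0,0,6,0,0,0,0,0,11,0,0,0,0,0,16,0,0,0,-3,0,16,0,0,0.14,-6,0,16,0,0,0.28,-9,0,16,0,0,0.42]'
python3 -m handwheel '[-3,-0.7,0,0,0,0.14,-6,-1.4,0,0,0,0.28,-8,-1.6,0,0,0,0.42,-8,-1.6,0,0,0,0.56,-8,-1.6,0,0,0,0.7,-8,-1.6,0,0,0,0.84,-8,-1.6,0,0,0,0.97,-8,-1.6,0,0,0,0.97]'
python3 - <<'E'
from h import *
i,K,W=cap("wrist"); st();crop(i,0,0,512,384,"w15")
E
```

```text
time_s: 24.8
tcp_pos: [0.7067, -0.2148, 0.0051]
eef_rot: [179.6, -0.1, -77.5]
contact_force: [0.0, -0.3, 0.2]
gripper_width: 0.0113
time_s: 25.5
tcp_pos: [0.6157, -0.2147, 0.1654]
eef_rot: [179.7, -0.2, -53.1]
contact_force: [0.5, 1.4, -0.5]
gripper_width: 0.0109
time_s: 26.3
tcp_pos: [0.5355, -0.2307, 0.1655]
eef_rot: [179.7, -0.2, 2.6]
contact_force: [-0.2, -0.6, 0.4]
gripper_width: 0.0106
{'time_s': 26.35, 'tcp_pos': [0.5356, -0.2307, 0.1655], 'eef_rot': [179.6518, -0.1692, 2.3014], 'contact_force': [-0.6373, 0.1714, 0.1449], 'gripper_width': 0.0109, 'joints': [-3.8728, 14.4966, -16.5164, 0.3835, -58.7818, 95.9754]}
w15 scale 1.5625
```

View pics/w15.png

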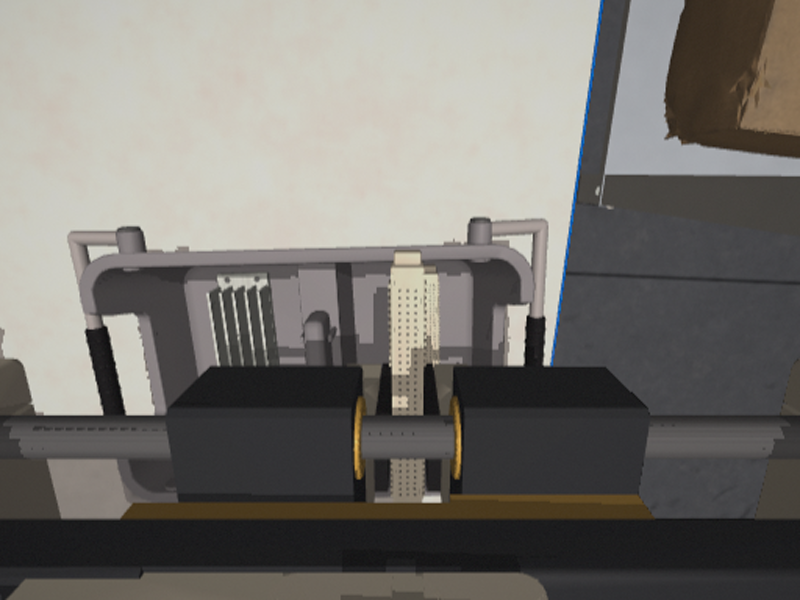

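```bash
python3 -m handwheel '[-2,0.2,-1,0,0,0.015,-3.8,0.4,-3,0,0,0.03,-3.8,0.4,-6,0,0,0.03,-3.8,0.4,-9,0,0,0.03,-3.8,0.4,-11.5,0,0,0.03,-3.8,0.4,-13,0,0,0.03,-3.8,0.4,-14,0,0,0.03,-3.8,0.4,-14,0,0,0.03]'
python3 -m handwheel '[0,0,-0.1,0,0,0,0,0,-0.1,0,0,0]' 210
python3 -m handwheel '[0,0,0,0,0,0,0,0,1,0,0,0,0,0,3,0,0,0,0,0,7,0,0,0,0,0,12,0,0,0,0,0,16,0,0,0,0,0,20,0,0,0,0,0,20,0,0,0]' 206
python3 - <<'E'
from h import *
i,K,W=cap("wrist"); st();crop(i,0,0,512,384,"w16")
i,K,W=cap("scene");crop(i,0,0,512,384,"s16")
E
```

```text
time_s: 27.15
tcp_pos: [0.4969, -0.2266, 0.0243]
eef_rot: [179.7, -0.0, 3.9]
contact_force: [0.1, 0.2, 0.1]
gripper_width: 0.011
time_s: 27.35
tcp_pos: [0.4974, -0.2266, 0.024]
eef_rot: [179.7, -0.1, 3.9]
contact_force: [0.5, 0.5, -0.0]
gripper_width: 0.015
time_s: 28.15
tcp_pos: [0.5003, -0.2276, 0.2317]
eef_rot: [179.5, -0.8, 3.9]
contact_force: [0.7, -0.1, -0.3]
gripper_width: 0.0166
{'time_s': 28.2, 'tcp_pos': [0.499, -0.2269, 0.2285], 'eef_rot': [179.5693, -0.5395, 3.8611], 'contact_force': [-0.2921, -0.2794, -0.7701], 'gripper_width': 0.017, 'joints': [-3.7146, 8.1122, -15.9601, 0.3916, -65.3366, 97.4122]}
w16 scale 1.5625
s16 scale 1.5625
```

View pics/w16.png

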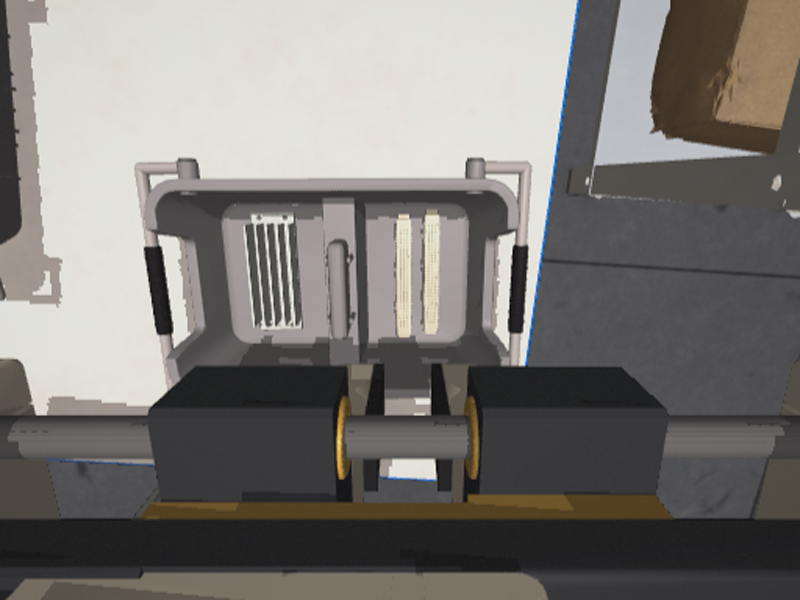

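View pics/s16.png

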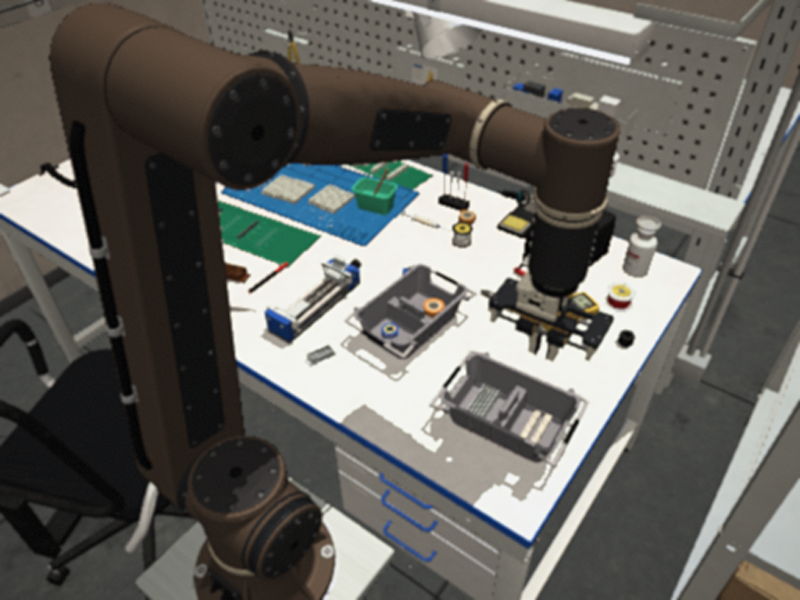

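```bash
python3 -m handwheel '[2,4,2,0,0,0,4,8,4,0,0,0,6,12,6,0,0,0,8,16,7,0,0,0,10,20,7,0,0,-0.02,12,24,7,0,0,-0.04,14,28,7,0,0,-0.06,14,31,7,0,0,-0.07]'
python3 -m handwheel '[0,0,0,0,0,0,0,0,0,0,0,0]'
python3 - <<'E'
from h import *
i,K,W=cap("wrist"); st();crop(i,0,0,512,384,"w17")
E
```

```text
time_s: 29.05
tcp_pos: [0.6385, 0.0857, 0.2935]
eef_rot: [179.6, -0.1, -0.2]
contact_force: [-0.5, -0.1, -0.5]
gripper_width: 0.0166
time_s: 29.25
tcp_pos: [0.6378, 0.0864, 0.2916]
eef_rot: [179.5, 0.1, -0.1]
contact_force: [-0.7, -0.5, -0.1]
gripper_width: 0.0168
{'time_s': 29.3, 'tcp_pos': [0.6379, 0.0856, 0.2922], 'eef_rot': [179.5164, -0.0028, -0.1455], 'contact_force': [-0.3925, -0.6406, -0.2404], 'gripper_width': 0.0167, 'joints': [25.2496, 15.8025, 2.2208, 0.4503, -76.6236, 64.4999]}
w17 scale 1.5625
```

View pics/w17.png

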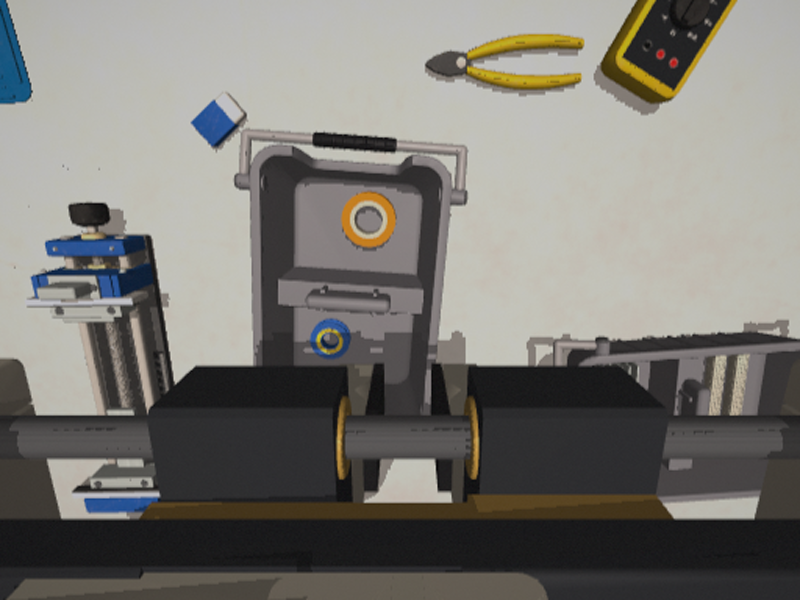

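```bash
python3 -m handwheel '[-3,-3,0,0,0,0.02,-6,-6,0,0,0,0.04,-9,-9,-2,0,0,0.072,-12,-12,-5,0,0,0.072,-15.1,-13.9,-8,0,0,0.072,-15.1,-13.9,-10,0,0,0.072,-15.1,-13.9,-10,0,0,0.072,-15.1,-13.9,-10,0,0,0.072]' 160
python3 - <<'E'
from h import *
i,K,W=cap("wrist"); st();crop(i,0,0,512,384,"w18")
E
```

```text
time_s: 30.1
tcp_pos: [0.4874, -0.0541, 0.1932]
eef_rot: [179.5, -0.1, 3.9]
contact_force: [0.6, 0.8, 0.5]
gripper_width: 0.0325
{'time_s': 30.15, 'tcp_pos': [0.488, -0.0537, 0.1936], 'eef_rot': [179.5011, -0.1046, 3.9669], 'contact_force': [1.5309, 0.4464, 0.2875], 'gripper_width': 0.0325, 'joints': [17.1451, 4.4172, -25.1471, 0.5858, -60.4488, 76.5323]}
w18 scale 1.5625
```

View pics/w18.png

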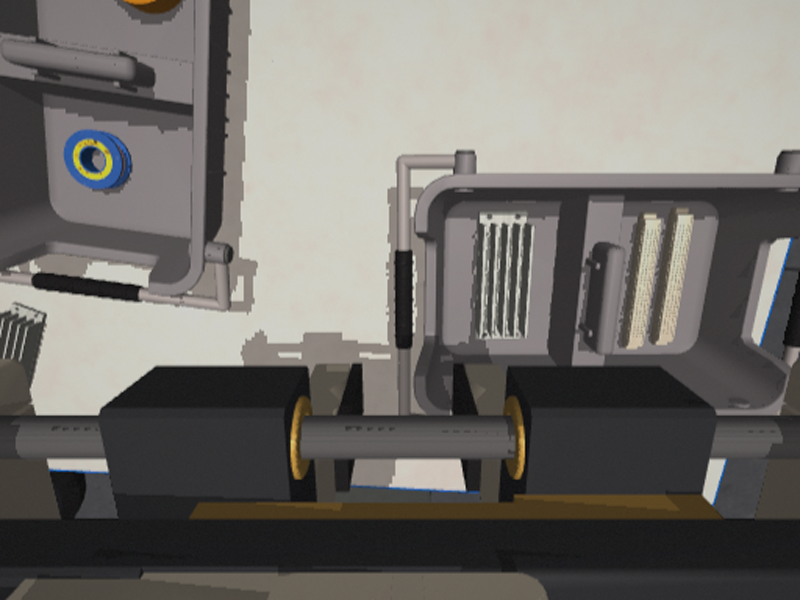

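Run:
```python
from h import *
i,K,W=cap("wrist"); st()
s=1.5625
for u,v in ((404,250),(403,300),(403,347),(404,160)): print(onz(K,W,u/s,v/s,.064))
```

```text
{'time_s': 30.2, 'tcp_pos': [0.4882, -0.0534, 0.1936], 'eef_rot': [179.512, -0.1238, 3.9823], 'contact_force': [1.4582, 0.3112, -0.7327], 'gripper_width': 0.0326, 'joints': [17.1669, 4.4224, -25.1301, 0.5787, -60.4396, 76.5295]}
[ 0.51867231 -0.05133331  0.064     ]
[ 0.48712205 -0.05283454  0.064     ]
[ 0.45570623 -0.05493851  0.064     ]
[ 0.57093949 -0.04780206  0.064     ]
```

```bash
python3 -m handwheel '[0,0.05,-4,0.008,0,0,0,0.05,-8,0.008,0,0,0,0.05,-11,0.008,0,0,0,0.05,-13,0.008,0,0,0,0.05,-14,0.008,0,0,0,0.05,-14,0.008,0,0]'
python3 -m handwheel '[0,0,0,0,0,0,0,0,0,0,0,0,0,0,0,0,0,0,0,0,0,0,0,0]' 255 20
python3 - <<'E'
from h import *
i,K,W=cap("scene"); st();crop(i,240,190,400,310,"s18")
E
```

```text
time_s: 30.8
tcp_pos: [0.4884, -0.0527, 0.053]
eef_rot: [179.9, -0.1, 4.0]
contact_force: [-1.1, -0.0, 0.9]
gripper_width: 0.0327
time_s: 31.2
tcp_pos: [0.4891, -0.0527, 0.0539]
eef_rot: [180.0, -0.2, 4.0]
contact_force: [-0.0, 0.3, 3.3]
gripper_width: 0.01
{'time_s': 31.25, 'tcp_pos': [0.4891, -0.0526, 0.0539], 'eef_rot': [179.9554, -0.1711, 4.0177], 'contact_force': [-0.2553, 0.1194, 4.7059], 'gripper_width': 0.0103, 'joints': [16.8742, 14.2158, -34.8655, 0.1248, -40.7619, 77.0489]}
s18 scale 5.0
```

View pics/s18.png

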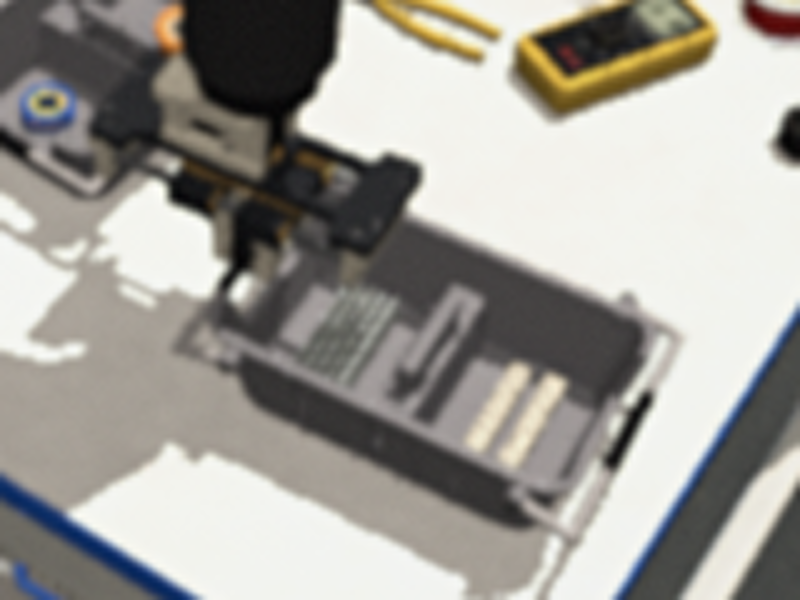

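```bash
python3 -m handwheel '[0,0.09,0.46,0,0,0,0,0.11,1.09,0,0,0,0,0.02,1.71,0,0,0,0.01,-0.17,2.31,0,0,0,0.03,-0.47,2.86,0,0,0,0.06,-0.85,3.36,0,0,0,0.09,-1.32,3.78,0,0,0,0.13,-1.85,4.11,0,0,0]'
python3 - <<'E'
from h import *
i,K,W=cap("scene"); st();crop(i,240,190,400,310,"s19")
E
```

```text
time_s: 32.05
tcp_pos: [0.4902, -0.0715, 0.0954]
eef_rot: [180.0, -0.2, 4.0]
contact_force: [-0.7, -0.4, -1.6]
gripper_width: 0.01
{'time_s': 32.1, 'tcp_pos': [0.4904, -0.0721, 0.0956], 'eef_rot': [179.9481, -0.1775, 4.0101], 'contact_force': [-1.604, -0.8587, 0.6463], 'gripper_width': 0.0099, 'joints': [14.4726, 11.1163, -31.8048, 0.114, -46.9138, 79.4597]}
s19 scale 5.0
```

View pics/s19.png

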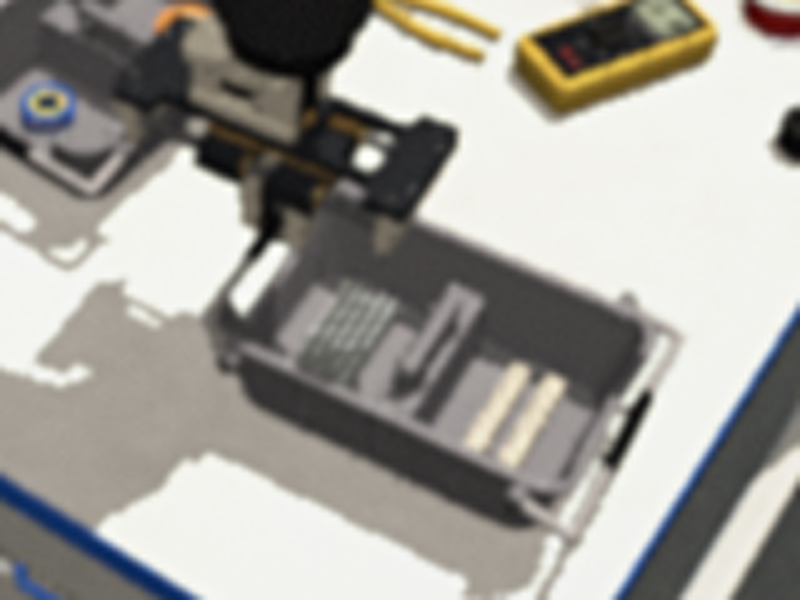

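```bash
python3 -m handwheel '[0.04,-0.59,0.21,0,0,0,0.08,-1.21,0.33,0,0,0,0.13,-1.83,0.33,0,0,0,0.17,-2.45,0.21,0,0,0,0.21,-3.04,0,0,0,0,0.25,-3.59,-0.31,0,0,0,0.28,-4.07,-0.71,0,0,0,0.31,-4.47,-1.2,0,0,0]'
python3 -m handwheel '[0.01,-0.2,-0.3,0,0,0,0.02,-0.34,-0.6,0,0,0,0.03,-0.42,-0.8,0,0,0,0.03,-0.42,-0.85,0,0,0,0.03,-0.42,-0.85,0,0,0]'
python3 - <<'E'
from h import *
i,K,W=cap("scene"); st();crop(i,240,190,400,310,"s20")
i,K,W=cap("wrist"); crop(i,0,0,512,384,"w20")
E
```

```text
time_s: 32.9
tcp_pos: [0.4936, -0.1171, 0.0833]
eef_rot: [180.0, -0.2, 4.0]
contact_force: [-1.4, 2.9, -2.5]
gripper_width: 0.0102
time_s: 33.4
tcp_pos: [0.4939, -0.1214, 0.075]
eef_rot: [179.9, -0.2, 4.0]
contact_force: [-1.2, 0.1, 1.6]
gripper_width: 0.0101
{'time_s': 33.45, 'tcp_pos': [0.4939, -0.1214, 0.075], 'eef_rot': [179.9376, -0.1873, 4.0193], 'contact_force': [-0.6927, 0.3585, 1.9214], 'gripper_width': 0.0106, 'joints': [8.4079, 13.8418, -31.5732, 0.1094, -44.4032, 85.5334]}
s20 scale 5.0
w20 scale 1.5625
```

View pics/s20.png

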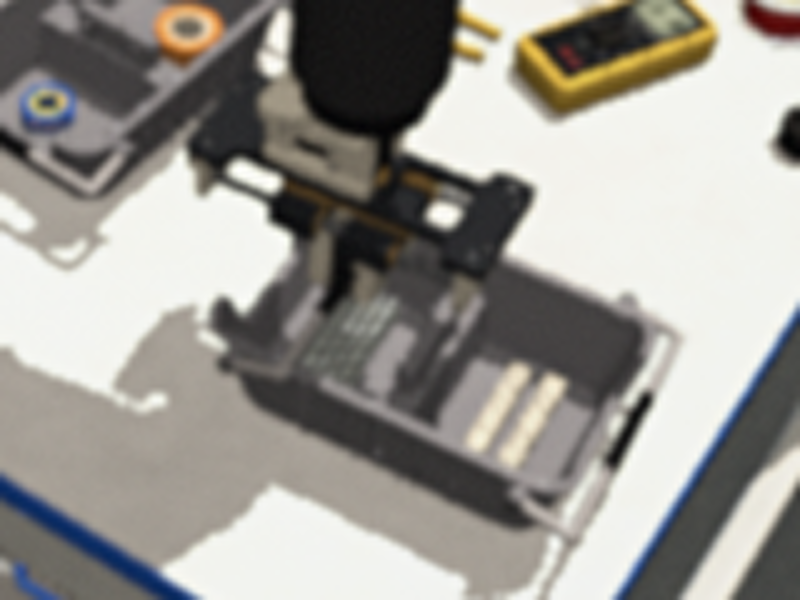

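View pics/w20.png

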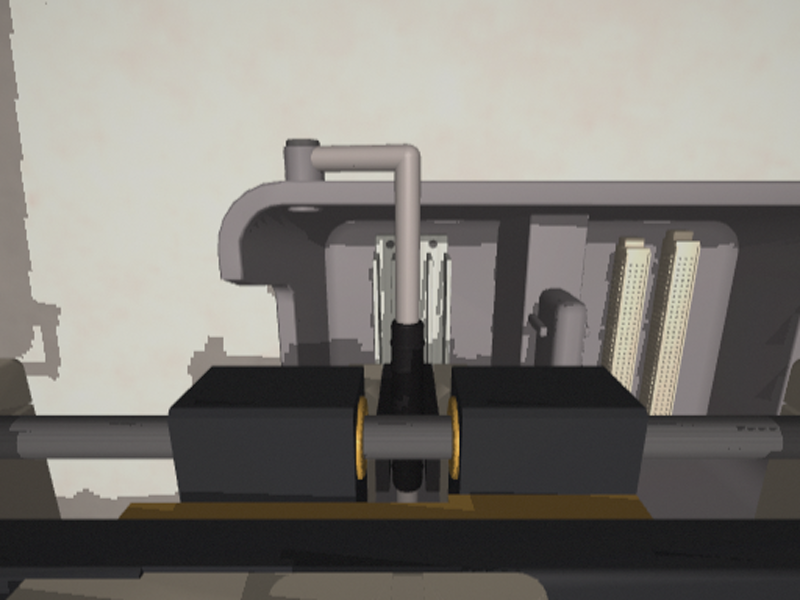

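```bash
python3 -m handwheel '[0,0,0,0,0,0,0,0,0,0,0,0,0,0,0,0,0,0,0,0,3,0,0,0,0,0,8,0,0,0,0.3,-4,11,0,0,0,0.6,-8,11,0,0,0,0.9,-12,11,0,0,0]' 190
python3 -m handwheel '[0,-4,0,0,0,0,0.1,-6.7,0,0,0,0,0.1,-6.7,0,0,0,0,0.1,-6.7,0,0,0,0]' 160
python3 - <<'E'
from h import *
i,K,W=cap("wrist"); st();crop(i,0,0,512,384,"w21")
E
```

```text
time_s: 34.3
tcp_pos: [0.5038, -0.2425, 0.1867]
eef_rot: [179.9, -0.4, 4.1]
contact_force: [0.7, 0.7, -0.6]
gripper_width: 0.0226
time_s: 34.7
tcp_pos: [0.5044, -0.3101, 0.1862]
eef_rot: [179.9, -0.4, 4.0]
contact_force: [-0.1, 0.5, -0.4]
gripper_width: 0.0326
{'time_s': 34.75, 'tcp_pos': [0.5045, -0.3094, 0.1864], 'eef_rot': [179.9199, -0.365, 4.0595], 'contact_force': [-1.1089, 0.4689, 0.4202], 'gripper_width': 0.0323, 'joints': [-12.6308, 14.2509, -13.7077, -0.0319, -61.6688, 106.7051]}
w21 scale 1.5625
```

View pics/w21.png

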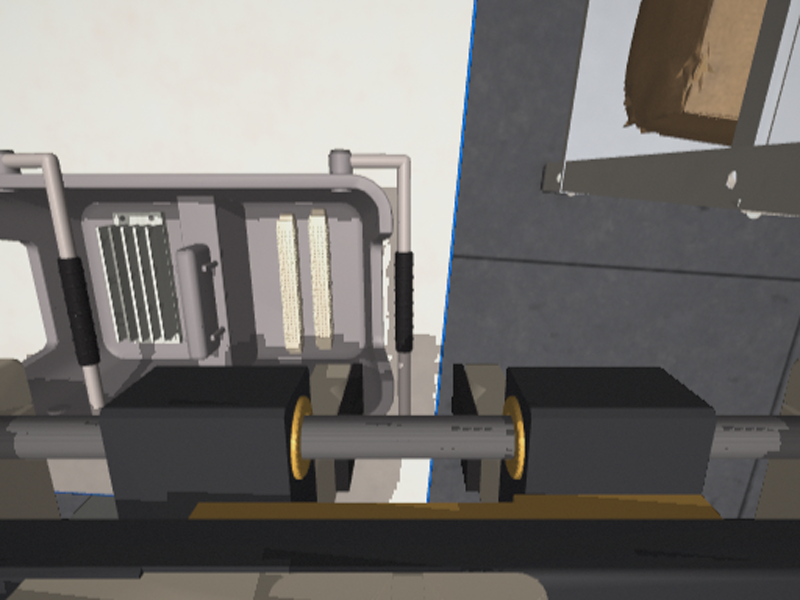

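Run:
```python
from h import *
i,K,W=cap("wrist"); st()
s=1.5625
for u,v in ((404,252),(404,302),(404,350)): print(onz(K,W,u/s,v/s,.064))
for u,v in ((79,315),(62,210)): print(onz(K,W,u/s,v/s,.085))
```

```text
{'time_s': 34.8, 'tcp_pos': [0.5047, -0.309, 0.1866], 'eef_rot': [179.9131, -0.3795, 4.1076], 'contact_force': [0.5737, -0.6163, -0.2265], 'gripper_width': 0.033, 'joints': [-12.5875, 14.2249, -13.7185, -0.0293, -61.6682, 106.7086]}
[ 0.53562079 -0.30609389  0.064     ]
[ 0.50484807 -0.30822417  0.064     ]
[ 0.47352307 -0.31039268  0.064     ]
[ 0.48965051 -0.12302346  0.085     ]
[ 0.54855527 -0.12087227  0.085     ]
```

```bash
python3 -m handwheel '[0,0.05,-4,0,0.004,0,0,0.05,-8,0,0.004,0,0,0.05,-11,0,0.004,0,0,0.05,-12.5,0,0.004,0,0,0.05,-13.3,0,0.004,0,0,0.05,-13.3,0,0.004,0]'
python3 -m handwheel '[0,0,0,0,0,0,0,0,0,0,0,0,0,0,0,0,0,0,0,0,0,0,0,0,0,0,0,0,0,0]' 255 20
```

```text
time_s: 35.4
tcp_pos: [0.5045, -0.3077, 0.053]
eef_rot: [180.0, -0.1, 4.2]
contact_force: [0.7, -0.6, 0.8]
gripper_width: 0.0325
time_s: 35.9
tcp_pos: [0.505, -0.3079, 0.0538]
eef_rot: [179.9, -0.2, 4.2]
contact_force: [-0.7, 1.7, 5.6]
gripper_width: 0.0103
```

```bash
python3 -m handwheel '[0,-0.09,0.46,0,0,0,0,-0.11,1.09,0,0,0,0,-0.02,1.71,0,0,0,-0.01,0.17,2.31,0,0,0,-0.03,0.47,2.86,0,0,0,-0.06,0.85,3.36,0,0,0,-0.09,1.32,3.78,0,0,0,-0.13,1.85,4.11,0,0,0]'
python3 - <<'E'
from h import *
i,K,W=cap("wrist"); st();crop(i,0,0,512,384,"w22")
E
```

```text
time_s: 36.7
tcp_pos: [0.5035, -0.289, 0.0953]
eef_rot: [179.9, -0.1, 4.2]
contact_force: [-0.4, 0.1, -2.4]
gripper_width: 0.0102
{'time_s': 36.75, 'tcp_pos': [0.5037, -0.2884, 0.0957], 'eef_rot': [179.9284, -0.1789, 4.1896], 'contact_force': [-0.5005, 2.0891, -3.4317], 'gripper_width': 0.0102, 'joints': [-10.4767, 18.3763, -21.3151, 0.0313, -50.1175, 104.6462]}
w22 scale 1.5625
```

View pics/w22.png

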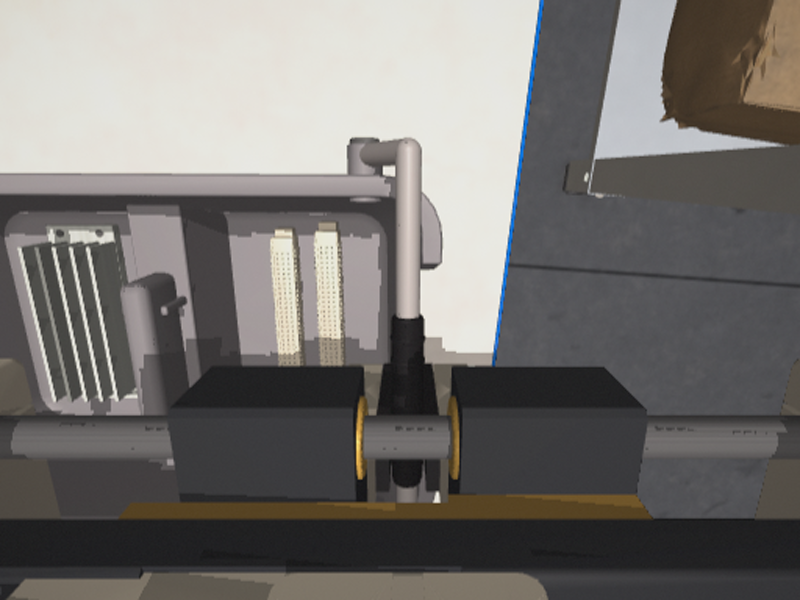

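```bash
python3 -m handwheel '[-0.04,0.59,0.21,0,0,0,-0.08,1.21,0.33,0,0,0,-0.13,1.83,0.33,0,0,0,-0.17,2.45,0.21,0,0,0,-0.21,3.04,0,0,0,0,-0.25,3.59,-0.31,0,0,0,-0.28,4.07,-0.71,0,0,0,-0.31,4.47,-1.2,0,0,0]'
python3 -m handwheel '[-0.01,0.2,-0.3,0,0,0,-0.02,0.34,-0.6,0,0,0,-0.03,0.42,-0.8,0,0,0,-0.03,0.42,-0.85,0,0,0,-0.03,0.42,-0.85,0,0,0]'
python3 - <<'E'
from h import *
st()
E
python3 -m handwheel '[0,0,0,0,0,0,0,0,0,0,0,0,0,0,0,0,0,0,0,0,3,0,0,0,0,0,8,0,0,0,0,2,12,0,0,0,0,4,16,0,0,0,0,4,18,0,0,0]' 190
python3 - <<'E'
from h import *
i,K,W=cap("wrist"); st();crop(i,0,0,512,384,"w23")
i,K,W=cap("scene"); crop(i,220,170,400,305,"s23")
E
```

```text
time_s: 37.55
tcp_pos: [0.5007, -0.2433, 0.0834]
eef_rot: [179.9, -0.2, 4.2]
contact_force: [0.7, -3.8, -2.4]
gripper_width: 0.0096
time_s: 38.05
tcp_pos: [0.5004, -0.239, 0.075]
eef_rot: [179.9, -0.2, 4.2]
contact_force: [0.0, 1.0, -0.3]
gripper_width: 0.0101
{'time_s': 38.05, 'tcp_pos': [0.5004, -0.239, 0.075], 'eef_rot': [179.9328, -0.1921, 4.1936], 'contact_force': [0.0099, 0.9973, -0.3037], 'gripper_width': 0.0101, 'joints': [-5.2692, 17.6618, -25.8459, 0.048, -46.2918, 99.4296]}
time_s: 38.85
tcp_pos: [0.5016, -0.198, 0.2593]
eef_rot: [179.9, -0.5, 4.3]
contact_force: [0.0, -0.2, -0.0]
gripper_width: 0.0224
{'time_s': 38.9, 'tcp_pos': [0.5026, -0.1989, 0.2615], 'eef_rot': [179.7932, -0.6716, 4.3027], 'contact_force': [2.071, -0.078, 3.5791], 'gripper_width': 0.0223, 'joints': [-0.6948, 6.1453, -13.7731, 0.1576, -69.3947, 94.9417]}
w23 scale 1.5625
s23 scale 4.444444444444445
```

View pics/w23.png

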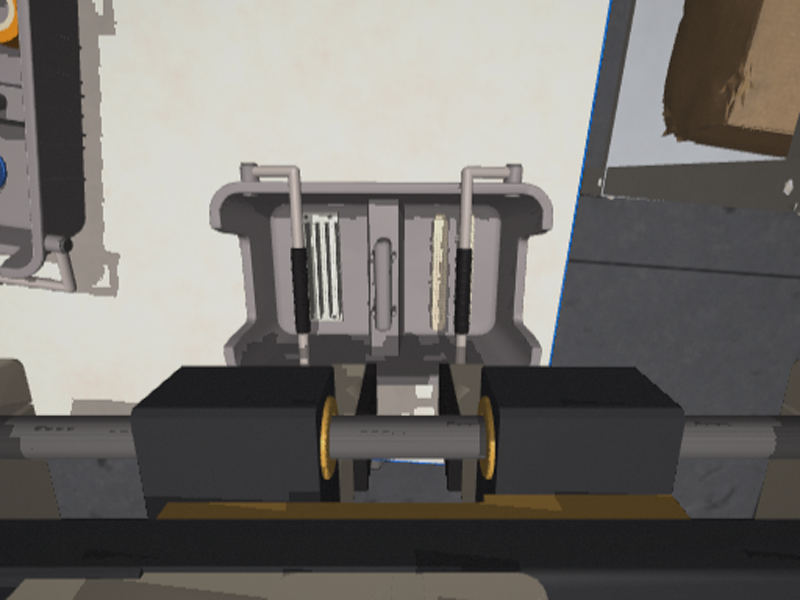

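View pics/s23.png

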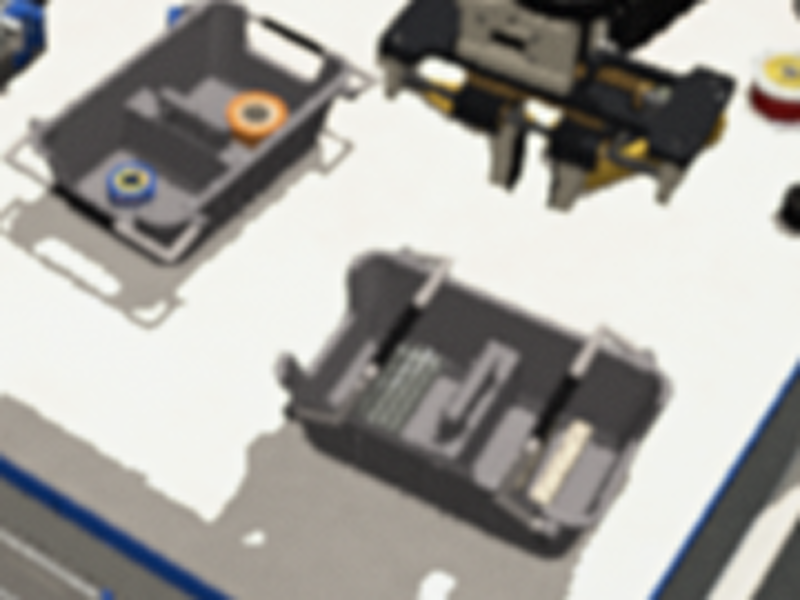

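```bash
python3 -m handwheel '[0,0,0,0,0,0,0,0,0,0,0,0]'
python3 - <<'E'
from h import *
i,K,W=cap("wrist"); st();crop(i,120,90,370,240,"w24")
E
```

```text
time_s: 39.15
tcp_pos: [0.5019, -0.199, 0.2586]
eef_rot: [179.8, -0.6, 4.3]
contact_force: [-0.2, -0.3, -0.1]
gripper_width: 0.0224
{'time_s': 39.2, 'tcp_pos': [0.5018, -0.199, 0.2582], 'eef_rot': [179.8574, -0.5146, 4.2508], 'contact_force': [0.3548, -0.1504, -0.5761], 'gripper_width': 0.0223, 'joints': [-0.7497, 6.295, -14.0126, 0.104, -69.1674, 94.9633]}
w24 scale 3.2
```

View pics/w24.png

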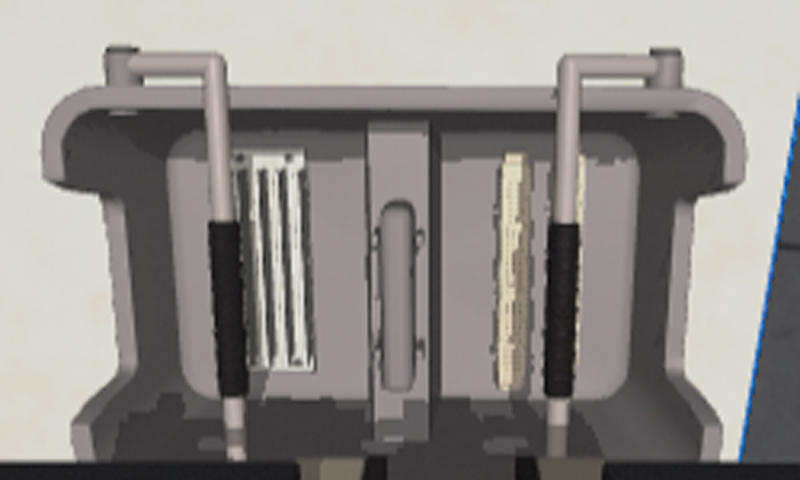

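Run:
```python
from h import *
i,K,W=cap("wrist"); f=3.2
q=lambda u,v,z: onz(K,W,120+u/f,90+v/f,z)
L=(q(224,222,.087)+q(233,397,.087))/2; R=(q(563,223,.087)+q(559,398,.087))/2
print(L,R,(L+R)/2,np.linalg.norm(L-R),np.degrees(np.arctan2(*(L-R)[[1,0]])))
g=q(399,203,.073),q(398,388,.073);print(g,(g[0]+g[1])/2)
print(q(82,95,.079),q(705,95,.079))
a=q(50,180,.079);b=q(745,182,.079);print(a,b,np.linalg.norm(a-b),np.degrees(np.arctan2(*(a-b)[[1,0]])))
```

```text
[ 0.49081766 -0.12322186  0.087     ] [ 0.49901847 -0.23926371  0.087     ] [ 0.49491806 -0.18124279  0.087     ] 0.1163312656150853 94.04243405364518
(array([ 0.53125267, -0.17983198,  0.073     ]), array([ 0.46250349, -0.18359105,  0.073     ])) [ 0.49687808 -0.18171152  0.073     ]
[ 0.56041077 -0.07127494  0.079     ] [ 0.57598148 -0.28094697  0.079     ]
[ 0.53104879 -0.05946221  0.079     ] [ 0.5481062 -0.2989898  0.079    ] 0.24013417650099927 94.07331191970576
```

```bash
python3 -m handwheel '[0,4.5,2,0,0,0,1,9,3,0,0,0,1,13.5,3,0,0,0,1,18,3,0,0,-0.03,1,22.5,3,0,0,-0.05,1,27,3,0,0,-0.07,1,31.5,3,0,0,-0.07,1,33,3,0,0,-0.07]'
python3 -m handwheel '[0,0,0,0,0.01,0,0,0,0,0,0.01,0,0,0,0,0,0.01,0]'
python3 - <<'E'
from h import *
i,K,W=cap("wrist"); st();crop(i,0,0,512,384,"w25")
E
```

```text
time_s: 40.05
tcp_pos: [0.5114, 0.134, 0.2868]
eef_rot: [179.8, -0.4, 0.4]
contact_force: [-0.0, -0.5, -0.3]
gripper_width: 0.0223
time_s: 40.35
tcp_pos: [0.5114, 0.1329, 0.2864]
eef_rot: [179.8, 0.2, 0.3]
contact_force: [0.2, -0.5, -0.1]
gripper_width: 0.0222
{'time_s': 40.4, 'tcp_pos': [0.5115, 0.1328, 0.2866], 'eef_rot': [179.8046, 0.1913, 0.2807], 'contact_force': [0.2525, 0.0873, -1.1145], 'gripper_width': 0.0221, 'joints': [35.8725, 4.7801, -11.9996, 0.0496, -73.4895, 54.3944]}
w25 scale 1.5625
```

View pics/w25.png

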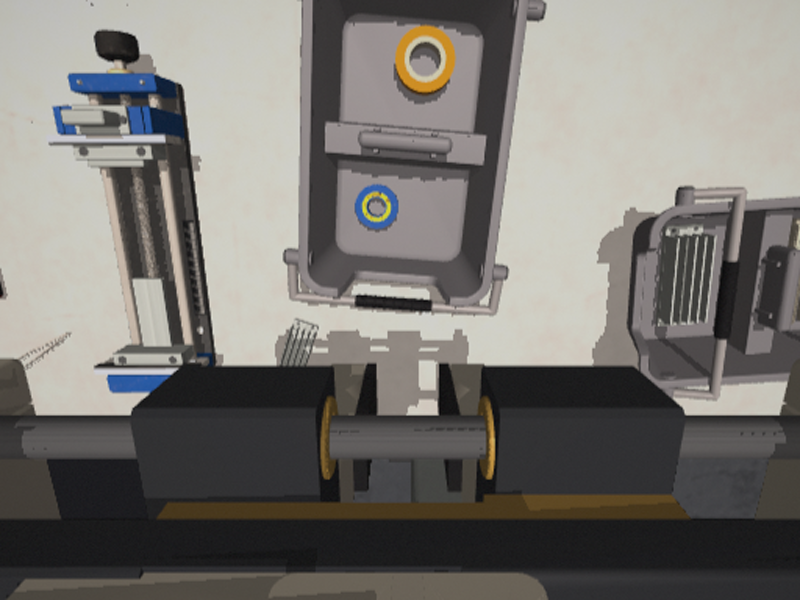

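Run:
```python
from h import *
i,K,W=cap("wrist"); s=1.5625; crop(i,190,0,350,200,"w25a",3)
q=lambda u,v,z: onz(K,W,u/s,v/s,z)
g=q(359,139,.073),q(452,149,.073);print(g,(g[0]+g[1])/2,np.degrees(np.arctan2(*(g[0]-g[1])[[1,0]])),np.linalg.norm(g[0]-g[1]))
b=q(357,300,.066),q(431,306,.066);print(b,(b[0]+b[1])/2,np.degrees(np.arctan2(*(b[0]-b[1])[[1,0]])))
b=q(293,295,.066),q(492,310,.066);print(b,(b[0]+b[1])/2,np.degrees(np.arctan2(*(b[0]-b[1])[[1,0]])))
```

```text
w25a scale 3
(array([0.61037256, 0.16763182, 0.073     ]), array([0.6037132 , 0.09862065, 0.073     ])) [0.60704288 0.13312624 0.073     ] 84.48819849322948 0.0693317326941091
(array([0.48508106, 0.17292852, 0.066     ]), array([0.48015981, 0.11150602, 0.066     ])) [0.48262044 0.14221727 0.066     ] 85.41917569022007
(array([0.48914268, 0.22564632, 0.066     ]), array([0.47689512, 0.06052896, 0.066     ])) [0.4830189  0.14308764 0.066     ] 85.75786309441817
```

View pics/w25a.png

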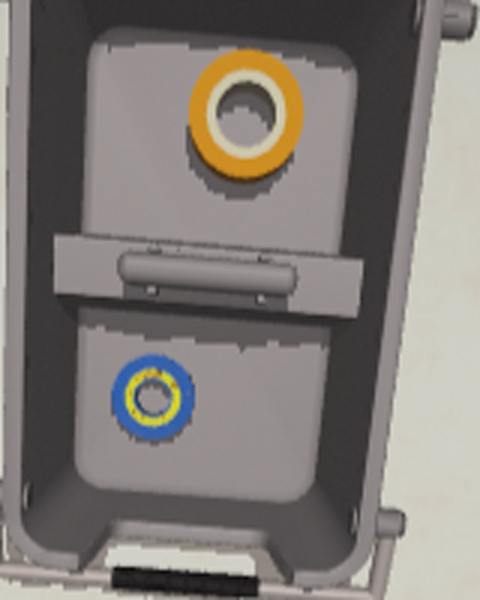

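```bash
python3 -m handwheel '[2,0,0,0,0,-0.14,4,0,0,0,0,-0.28,6,0,0,0,0,-0.42,8,0,0,0,0,-0.56,9.5,0,-2,0,0,-0.7,9.5,0,-4,0,0,-0.84,9.5,0,-6,0,0,-0.98,9.5,0,-8,0,0,-1.12]' 120
python3 -m handwheel '[0,0,0,0,0,-0.14,0,0,0,0,0,-0.28,0,0,0,0,0,-0.42,0,0,0,0,0,-0.54,0,0,0,0,0,-0.54,0,0,0,0,0,-0.54]'
python3 - <<'E'
from h import *
i,K,W=cap("wrist"); st();crop(i,0,0,512,384,"w26")
E
```

```text
time_s: 41.25
tcp_pos: [0.6066, 0.1315, 0.206]
eef_rot: [179.8, 0.2, -64.3]
contact_force: [0.1, 0.5, 0.1]
gripper_width: 0.0464
time_s: 41.85
tcp_pos: [0.6067, 0.1307, 0.2061]
eef_rot: [179.8, 0.2, -95.1]
contact_force: [0.5, 0.6, 0.2]
gripper_width: 0.0464
{'time_s': 41.9, 'tcp_pos': [0.6068, 0.1309, 0.2061], 'eef_rot': [179.8359, 0.179, -95.1288], 'contact_force': [0.213, 0.1218, 0.4308], 'gripper_width': 0.0462, 'joints': [30.0158, 16.321, -8.0316, -0.2642, -65.6788, -35.0354]}
w26 scale 1.5625
```

View pics/w26.png

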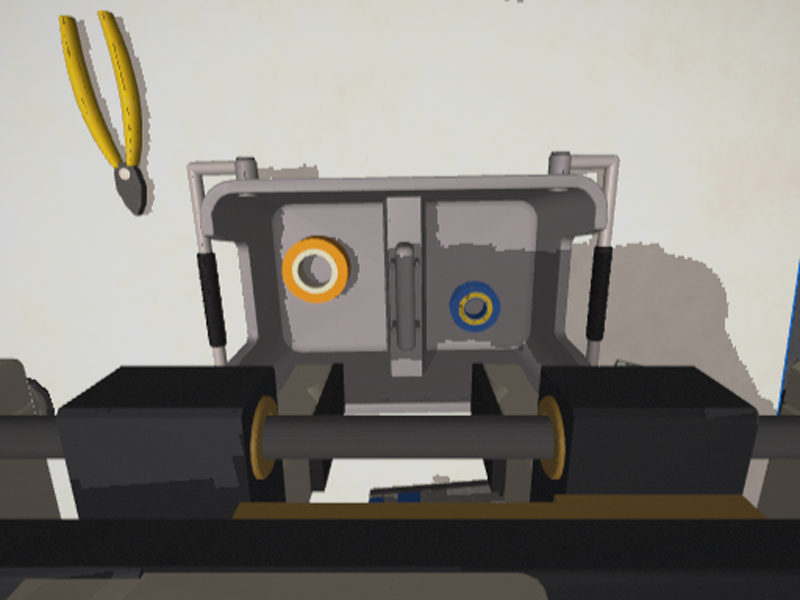

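Run:
```python
from h import *
i,K,W=cap("wrist"); s=1.5625
q=lambda u,v,z: onz(K,W,u/s,v/s,z)
g=q(404.5,242,.073),q(406,351,.073);print(g,(g[0]+g[1])/2,np.degrees(np.arctan2(*(g[0]-g[1])[[1,0]])),np.linalg.norm(g[0]-g[1]))
L=(q(203,254,.066)+q(216,347,.066))/2;R=(q(606,248,.066)+q(596,341,.066))/2;print(L,R,(L+R)/2,np.degrees(np.arctan2(*(L-R)[[1,0]])))
```

```text
(array([0.605574  , 0.09660876, 0.073     ]), array([0.61111112, 0.16815315, 0.073     ])) [0.60834256 0.13238096 0.073     ] -94.42553983984058 0.07175834133469364
[0.73587396 0.12513824 0.066     ] [0.48149219 0.14403538 0.066     ] [0.60868308 0.13458681 0.066     ] -4.248501073992017
```

```bash
python3 -m handwheel '[0.1,0.2,-4,0,0,0.012,0.1,0.2,-8,0,0,0.012,0.1,0.2,-11,0,0,0.012,0.1,0.2,-13.5,0,0,0.012,0.1,0.2,-15.2,0,0,0.012,0.1,0.2,-15.2,0,0,0.012]'
python3 -m handwheel '[0,0,0,0,0,0,0,0,0,0,0,0,0,0,0,0,0,0,0,0,0,0,0,0,0,0,0,0,0,0,0,0,0,0,0,0]' 255 55
```

```text
time_s: 42.55
tcp_pos: [0.6061, 0.1322, 0.0514]
eef_rot: [179.6, 0.0, -94.4]
contact_force: [-1.5, -0.8, 0.4]
gripper_width: 0.0463
time_s: 43.15
tcp_pos: [0.6067, 0.1324, 0.0522]
eef_rot: [179.7, 0.1, -94.4]
contact_force: [0.9, -0.2, 2.2]
gripper_width: 0.0118
```

```bash
python3 -m handwheel '[0,0,0.5,0,0,0,0,0,1.2,0,0,0,0,0,2,0,0,0,0,0,3,0,0,0,0,0,3,0,0,0]'
python3 -m handwheel '[0,0,2,0,0,0,0,0,4,0,0,0,0,0,6,0,0,0,0,0,8,0,0,0,0,0,10,0,0,0,0,0,12,0,0,0,0,0,13.5,0,0,0,0,0,13.5,0,0,0]'
python3 - <<'E'
from h import *
i,K,W=cap("wrist"); st();crop(i,0,0,512,384,"w27")
i,K,W=cap("scene"); st();crop(i,180,100,420,280,"s27")
E
```

```text
time_s: 43.65
tcp_pos: [0.6077, 0.1328, 0.0842]
eef_rot: [179.8, 0.1, -94.4]
contact_force: [0.3, -0.7, -4.4]
gripper_width: 0.0117
time_s: 44.45
tcp_pos: [0.6088, 0.1332, 0.2215]
eef_rot: [-180.0, 0.3, -94.3]
contact_force: [1.3, 0.5, -5.4]
gripper_width: 0.0115
{'time_s': 44.5, 'tcp_pos': [0.608, 0.1331, 0.2198], 'eef_rot': [179.9036, 0.2276, -94.3577], 'contact_force': [-0.5363, 0.3691, -5.5965], 'gripper_width': 0.0119, 'joints': [30.1407, 15.9022, -6.7742, -0.2626, -67.2744, -34.3969]}
w27 scale 1.5625
{'time_s': 44.55, 'tcp_pos': [0.6073, 0.1329, 0.2186], 'eef_rot': [179.789, 0.1751, -94.3674], 'contact_force': [0.1324, 0.8069, -5.0831], 'gripper_width': 0.0115, 'joints': [30.1431, 15.9586, -6.8513, -0.286, -67.265, -34.3995]}
s27 scale 3.3333333333333335
```

View pics/w27.png

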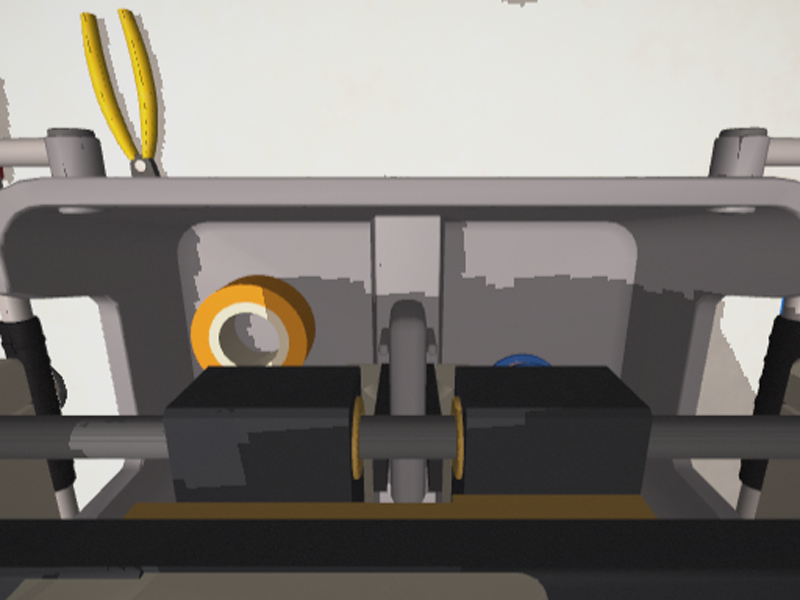

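View pics/s27.png

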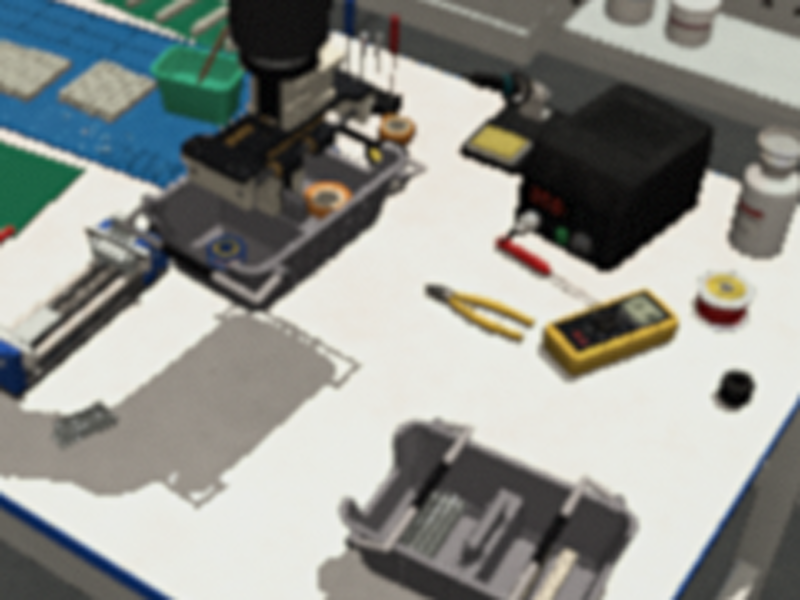

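```bash
python3 -m handwheel '[-0.5,-1.5,0,0,0,0.07,-1.1,-3.2,0,0,0,0.18,-1.8,-5,0,0,0,0.29,-2.5,-7,0,0,0,0.4,-3.2,-9,0,0,0,0.51,-3.9,-11,0,0,0,0.62,-4.6,-13,0,0,0,0.72,-5.2,-14.5,0,0,0,0.8]'
python3 -m handwheel '[-0.5,-1.5,0,0,0,0.07,-1.1,-3.2,0,0,0,0.18,-1.8,-5,0,0,0,0.29,-2.5,-7,0,0,0,0.4,-3.2,-9,0,0,0,0.51,-3.9,-11,0,0,0,0.62,-4.6,-13,0,0,0,0.72,-5.2,-14.5,0,0,0,0.8]'
python3 - <<'E'
from h import *
i,K,W=cap("wrist"); st();crop(i,0,0,512,384,"w28")
E
```

```text
time_s: 45.35
tcp_pos: [0.5539, -0.0133, 0.217]
eef_rot: [179.7, 0.3, -48.3]
contact_force: [0.5, -0.2, -5.7]
gripper_width: 0.0118
time_s: 46.15
tcp_pos: [0.5006, -0.1591, 0.2155]
eef_rot: [179.7, 0.4, -2.3]
contact_force: [0.4, 0.2, -6.2]
gripper_width: 0.0115
{'time_s': 46.2, 'tcp_pos': [0.4996, -0.1605, 0.2155], 'eef_rot': [179.6452, 0.4463, -2.0737], 'contact_force': [-1.1519, -1.9098, -5.039], 'gripper_width': 0.0112, 'joints': [3.8694, 7.0377, -18.9882, 0.3399, -64.4552, 83.9104]}
w28 scale 1.5625
```

View pics/w28.png

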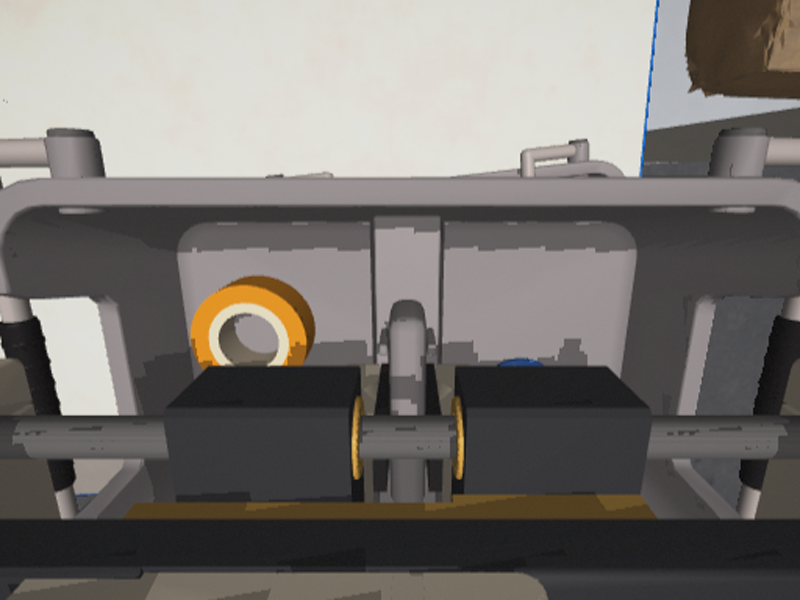

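```bash
python3 -m handwheel '[-0.1,-0.7,0,0,0,0.04,-0.2,-1.4,0,0.003,-0.004,0.08,-0.3,-2.07,0,0.006,-0.007,0.107,-0.3,-2.07,0,0.006,-0.007,0.107,-0.3,-2.07,0,0.006,-0.007,0.107]'
python3 - <<'E'
from h import *
i,K,W=cap("wrist"); st();crop(i,0,0,512,384,"w29")
i,K,W=cap("scene"); crop(i,220,150,420,300,"s29")
E
```

```text
time_s: 46.7
tcp_pos: [0.4961, -0.181, 0.2146]
eef_rot: [-180.0, 0.1, 4.0]
contact_force: [-0.0, 0.4, -4.8]
gripper_width: 0.0115
{'time_s': 46.75, 'tcp_pos': [0.4963, -0.1809, 0.2148], 'eef_rot': [179.9975, 0.0984, 3.9908], 'contact_force': [-0.2594, 0.9055, -5.5203], 'gripper_width': 0.0116, 'joints': [1.2691, 7.2484, -18.6879, 0.008, -64.1619, 92.7182]}
w29 scale 1.5625
s29 scale 4.0
```

View pics/w29.png

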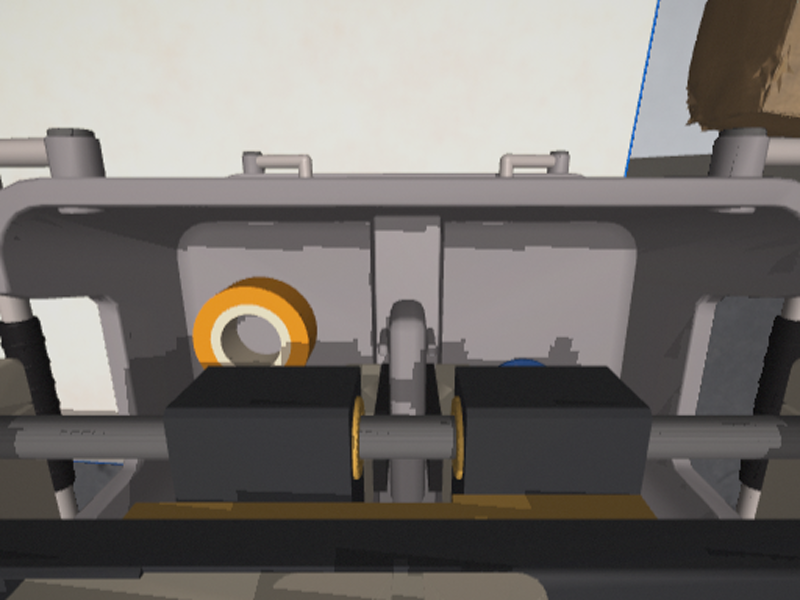

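View pics/s29.png

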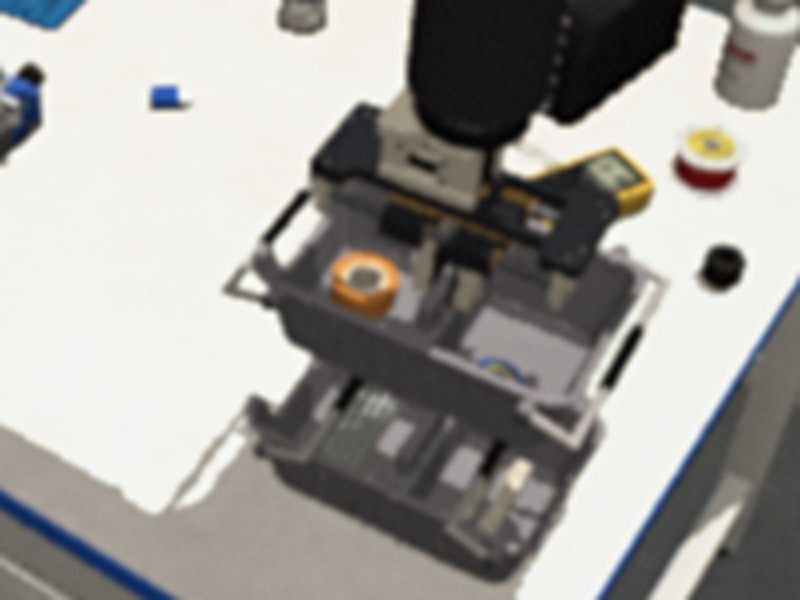

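Run:
```python
from h import *
i,K,W=cap("wrist"); s=1.5625
q=lambda u,v,z: onz(K,W,u/s,v/s,z)
o=.2148-.0522
a=q(75,130,o+.079);b=q(742,130,o+.079);print("upper boss far",a,b,(a+b)/2)
a=q(252,152,.079);b=q(560,152,.079);print("lower boss far",a,b,(a+b)/2)
a=q(100,178,o+.079);b=q(700,178,o+.079);print("upper rim",a,b,(a+b)/2)
```

```text
upper boss far [ 0.57686028 -0.08943808  0.2416    ] [ 0.588981   -0.26189216  0.2416    ] [ 0.58292064 -0.17566512  0.2416    ]
lower boss far [ 0.57725109 -0.08406509  0.079     ] [ 0.58997996 -0.26514352  0.079     ] [ 0.58361553 -0.1746043   0.079     ]
upper rim [ 0.56520391 -0.09456379  0.2416    ] [ 0.57641056 -0.25395726  0.2416    ] [ 0.57080723 -0.17426052  0.2416    ]
```

```bash
python3 -m handwheel '[0.07,0.1,-1,0,0,0,0.07,0.1,-2.5,0,0,0,0.07,0.1,-4,0,0,0,0.07,0.1,-5.5,0,0,0,0.07,0.1,-6.5,0,0,0,0.07,0.1,-7,0,0,0,0.07,0.1,-7,0,0,0]'
python3 - <<'E'
from h import *
i,K,W=cap("wrist"); st();crop(i,0,0,512,384,"w30")
i,K,W=cap("scene"); crop(i,220,150,420,300,"s30")
E
```

```text
time_s: 47.55
tcp_pos: [0.497, -0.1797, 0.1444]
eef_rot: [180.0, 0.1, 4.0]
contact_force: [-0.4, 0.0, -4.7]
gripper_width: 0.0117
{'time_s': 47.6, 'tcp_pos': [0.4974, -0.1798, 0.1451], 'eef_rot': [179.9804, 0.0766, 4.0511], 'contact_force': [0.4505, 0.356, -5.532], 'gripper_width': 0.0118, 'joints': [1.4071, 10.9127, -24.1672, 0.0282, -54.9957, 92.6278]}
w30 scale 1.5625
s30 scale 4.0
```

View pics/s30.png

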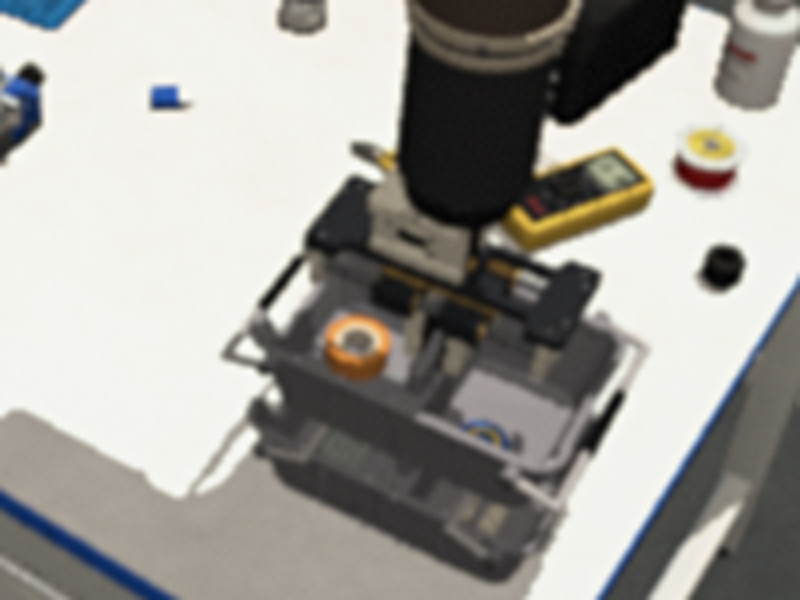

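```bash
python3 -m handwheel '[0,0,-0.3,0,0,0,0,0,-0.5,0,0,0,0,0,-0.7,0,0,0,0,0,-0.8,0,0,0]'
python3 -m handwheel '[0,0,-0.1,0,0,0,0,0,-0.15,0,0,0,0,0,-0.15,0,0,0]'
```

```text
time_s: 48.05
tcp_pos: [0.4976, -0.1798, 0.1374]
eef_rot: [180.0, 0.0, 4.0]
contact_force: [0.0, -0.6, -4.7]
gripper_width: 0.0118
time_s: 48.35
tcp_pos: [0.4978, -0.1799, 0.1366]
eef_rot: [180.0, -0.0, 4.1]
contact_force: [-1.6, 0.4, 2.9]
gripper_width: 0.0115
```

```bash
python3 -m handwheel '[0,0,0,0,0,0,0,0,0,0,0,0,0,0,0,0,0,0,0,0,0,0,0,0]' 150
python3 -m handwheel '[0,0,1,0,0,0,0,0,3,0,0,0,0,0,6,0,0,0,0,0,10,0,0,0,0,0,14,0,0,0,0,0,17,0,0,0,0,0,17,0,0,0]'
python3 - <<'E'
from h import *
i,K,W=cap("wrist"); st();crop(i,0,0,512,384,"w31")
i,K,W=cap("scene"); crop(i,220,150,420,300,"s31")
E
```

```text
time_s: 48.75
tcp_pos: [0.498, -0.18, 0.1367]
eef_rot: [180.0, -0.0, 4.1]
contact_force: [-0.2, -0.2, 0.0]
gripper_width: 0.0343
time_s: 49.45
tcp_pos: [0.5, -0.1806, 0.3125]
eef_rot: [179.8, -0.5, 4.1]
contact_force: [0.7, 0.5, -0.6]
gripper_width: 0.0362
{'time_s': 49.5, 'tcp_pos': [0.499, -0.1801, 0.3097], 'eef_rot': [179.9117, -0.3274, 4.0674], 'contact_force': [0.1474, 0.0425, -0.3154], 'gripper_width': 0.0362, 'joints': [1.4014, 4.0217, -9.8817, 0.0753, -75.7655, 92.6474]}
w31 scale 1.5625
s31 scale 4.0
```

View pics/w31.png

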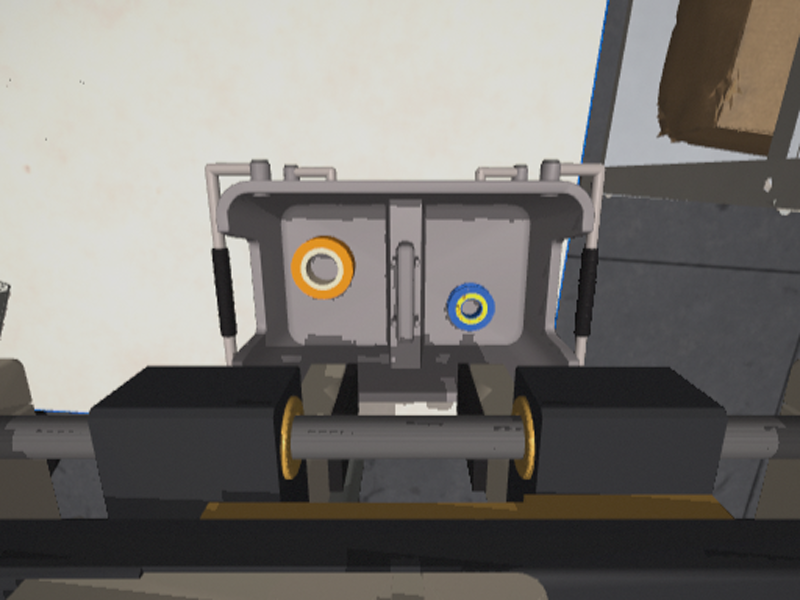

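View pics/s31.png

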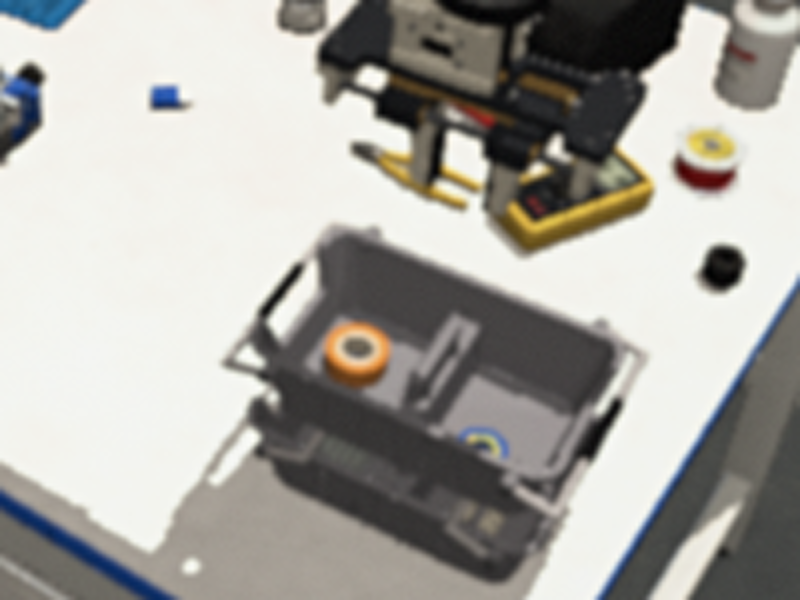

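```bash
python3 -m handwheel '[0,0,0,0,0,0,0,0,0,0,0,0,0,0,0,0,0,0]'
python3 - <<'E'
from h import *
i,K,W=cap("wrist"); st(); s=1.5625; crop(i,120,90,400,250,"w32")
q=lambda u,v,z: onz(K,W,u/s,v/s,z)
for n,l,r_,v,z in (("up",260,551,161,.1635),("low",290,520,166,.079)):
    a=q(l,v,z);b=q(r_,v,z);print(n,a,b,(a+b)/2,np.degrees(np.arctan2(*(a-b)[[1,0]])))
i,K,W=cap("scene"); crop(i,100,130,450,380,"s32")
E
```

```text
time_s: 49.85
tcp_pos: [0.4978, -0.1799, 0.307]
eef_rot: [180.0, -0.1, 4.1]
contact_force: [-0.8, 0.8, -1.0]
gripper_width: 0.0362
{'time_s': 49.9, 'tcp_pos': [0.4979, -0.1799, 0.3071], 'eef_rot': [179.9619, -0.072, 4.0601], 'contact_force': [-0.5781, -0.5228, 0.5204], 'gripper_width': 0.036, 'joints': [1.403, 4.1407, -10.0691, 0.0358, -75.7165, 92.6483]}
w32 scale 2.857142857142857
up [ 0.57419347 -0.08544199  0.1635    ] [ 0.58672448 -0.26195076  0.1635    ] [ 0.58045897 -0.17369638  0.1635    ] 94.06082529045132
low [ 0.57229824 -0.08359818  0.079     ] [ 0.58501952 -0.26279361  0.079     ] [ 0.57865888 -0.1731959   0.079     ] 94.06067682111369
s32 scale 2.2857142857142856
```

View pics/s32.png

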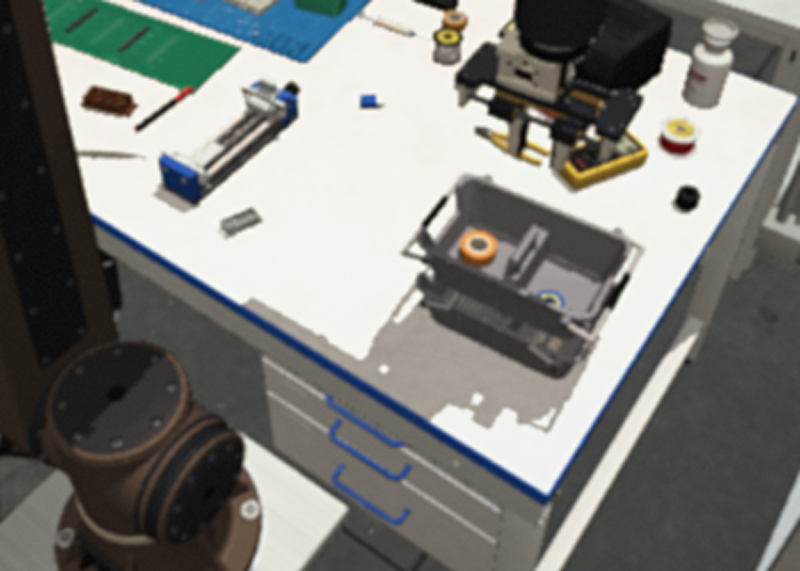

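View pics/w32.png

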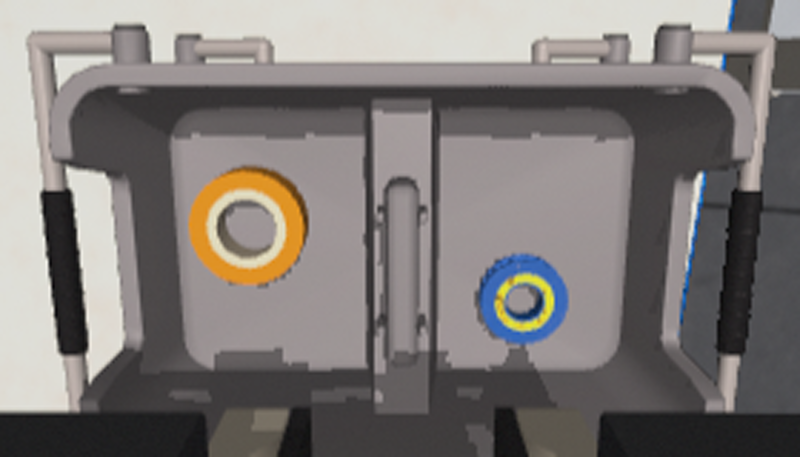

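```bash
python3 -c "
from plant import r
print(r.close_job())"
```

```text
the job is handed in; nothing more can be done
None
```

The job is done as asked and handed in at about 50 s of the 210 s allowed.

- **Heat sink:** I slid the vice jaw open by its tab, about 64 mm. The heat sink is in the compartment of tote_low nearer the vice.
- **Connectors:** I found two loose on the bench and laid both in the other compartment. One had been knocked aside during the run. I measured it again and pushed it a few centimetres clear of the tote before gripping it. It had to fall about 12 mm when released over the first connector, and it landed flat beside it. Views from the wrist camera behind and between the totes showed no others.
- **Arms:** I swung both in, and the pictures show them lying across the mouth.
- **Stacking:** I lifted tote_top by its middle grip, turned it and set it on the two arms. The height at which it touched agrees with the given 84.5 mm.

In the last pictures tote_top lies within about 2 mm of tote_low and at the same angle. The tape and wick are still in it, the marker and eraser are where they were, and the gripper is well clear. Once stacked, tote_top hides most of tote_low's inside, so I last saw the contents clearly just before that. No check failed. Early position readings differed by up to 10 mm between views, so I measured again from closer in where it mattered.

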